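# Clamp a watch case under the sprung cam handle

### The job

Seat the watch case, dial up, flat and fully home in the round nest of the bench fixture, then swing the fixture's handle round anticlockwise (seen from above), letting it ride up on its cam, until it drops all the way into its notch and the clamp bar holds the case. Go gently: the sprung handle must be free to rise and fall by itself, and must not be forced on the cam or rammed into the stop behind the notch (stay below about 10 N at its grip). Leave the other things on the bench where they are and let go of everything.

Things in the scene. Friction and masses are not known exactly. Their poses are not given: they have to be found in the camera images.
- watch_case: Steel watch case without strap, round, 40 mm across and 13 mm thick, white dial up, 70 g, lying on the bench. Origin: centre of its underside; z up through the dial. Two pairs of short lugs, 4 mm high, stick out 5 mm at its +y and -y sides, from 5.5 to 9.5 mm above the underside, so grasp it across its bare sides (along its own x).
- nest (a point): Centre of the floor of the nest: a round recess 46 mm wide and 3.5 mm deep, with a small chamfer, in the top of a 68 mm square aluminium block on the fixture. The floor is 23.5 mm above the bench, the block's top 27 mm. z is up. The lugs of a seated case stand over the block's top, so the case may lie at any yaw.
- pivot (a point): Point on the vertical axis of the fixture's steel pivot post, on the top of its base plate (15 mm above the bench), 85 mm from the nest. x and y are the fixture's own axes: the nest lies along +y. The post's top is 67 mm above the bench.
- knob (a point): Centre of the top of the handle's upright black grip, a straight round bar 16 mm in diameter and 42 mm tall on the end of the flat aluminium arm, 100 mm from the pivot axis. With the handle down the grip's top is 96 mm and the arm's top 54 mm above the bench; it turns and rises with the handle.
- turn (a joint): Turn of the handle about the post, rad, anticlockwise from above; starts at -0.25 to 0. At 0 the grip lies along the fixture's -x from the pivot, at 1.57 along -y with the clamp bar over the nest. The cam ring's setting differs per fixture: the ramp begins at 0.05 to 0.75, the crest 0.7 further on; the notch's middle lies anywhere from 1.2 to 1.9, with 0.03 of play either side, then a solid stop.
- lift (a joint): How far the handle is raised, m. 0 is fully down; spring and weight press it down with some 8 to 10 N. The cam raises it by itself to 0.010, so the grip must be free to rise between the fingers. In the notch, with a seated case under the bar, it rests at about 0.0015. Pushing the grip takes some 2 to 5 N sideways up the ramp, 1 to 2 N on the level.
- handle: The whole sprung handle: arm, grip, hub, cam pin (40 mm from the axis) and rubber clamp bar. Origin on the pivot axis, at base plate height when down; x points from the pivot to the clamp bar (85 mm out; bar 70 mm wide, 14 mm deep), away from the grip.
- loupe: Bystander: black eye loupe, 34 mm wide, 30 mm tall. Origin: centre of its underside.
- screwdriver: Bystander: small screwdriver lying on the bench, 130 mm long. Origin: on the bench under its middle.
- parts_dish: Bystander: glass parts dish, 70 mm wide, 22 mm tall. Origin: centre of its underside.
- bezel_ring: Bystander: brass bezel ring, 42 mm wide, 6 mm thick. Origin: centre of its underside.
- fixture: The whole bench fixture, fixed to the bench: dark steel base plate 110 by 180 by 15 mm, pivot post, cam ring with its ramp, notch and stop (a 26 mm tall pin), nest block, handle. Origin: on the bench under the pivot; axes as at the pivot point.
Not all that is in view belongs to the job. Of the things that look like the watch_case, take the one that is farthest to the robot's left at the start.

How it is judged:
On the way, in this order (a step that is already met when the one before it is completed fails the run):
1. the watch case lies flat in the nest, dial up, with the handle still short of its notch (horizontal distance between watch_case and nest below 0.005 m and z of watch_case in the frame of nest below 0.0015 m and angle between watch_case's own z axis and vertical below 0.06 rad and value of joint turn below 0.6 rad), for 0.2 s.
2. the handle is raised on the cam, past the middle of its swing (value of joint lift above 0.007 m and value of joint turn above 0.6 rad), for 0.1 s.
At the end, for the whole second after the job is handed in: The watch case lies flat and dial up in the nest (centre within 5 mm, not more than 1.5 mm off its floor), the handle has dropped into its notch (turned past 1.12 rad, less than 4 mm raised) and its bar presses on the case with more than 3 N; everything is let go (value of joint lift below 0.004 m and value of joint turn above 1.12 rad and contact force between handle and watch_case above 3 N and horizontal distance between watch_case and nest below 0.005 m and z of watch_case in the frame of nest below 0.0015 m and angle between watch_case's own z axis and vertical below 0.06 rad and linear speed of watch_case below 0.02 m/s); the robot touches nothing.
It fails at once if the handle is forced: its pin loads the cam or the stop with more than 35 N (14 N at the grip when against the stop) (contact force between handle and fixture above 35 N).
It fails at once if a bystander is moved more than 20 mm (distance of any of loupe, screwdriver, parts_dish, bezel_ring from where it was at the start of the episode above 0.02 m).
It also fails if it takes over 72 s, if anything falls off the work surface, if the arm or the gripper's body presses on something with over 40 N, if the wrist force passes 120 N, or if a joint passes its speed limit or range.

### The arm

A 6-joint arm with a two-finger parallel gripper is mounted at the origin on the work surface. World frame = base frame: x ahead of the robot, y to its left, z up, the work surface at z = 0. Lengths are in m, angles in rad, forces in N, time in s.
With the tool pointing down it reaches from about 0.375 to 0.9 m from the base axis. Payload 3.1 kg.
Tool frame: the origin (TCP) lies on the centre line of the jaws, within the pads' length; the fingertips stand 25 mm ahead of it and the grasp point (between the pads) lies 6 mm ahead of it (robot.nose_length is the y of the fingertips in the tool frame, in m); y points along the fingers, z is the direction in which the jaws open and shut, and the axes are right-handed (so a half turn about y gives the same grasp; the last joint's range is limited). The gripper opens to 87 mm and grips with 3 to 60 N. Pads are 19 mm wide; open, the fingers measure 117 mm over their backs; the gripper's body (75 mm by 190 mm) begins 51 mm behind the grasp point.
Start: joints at [1.151, 0.527, 1.433, -0, 1.181, -0.178], TCP at [0.15, 0.607, 0.248] pointing down, gripper open.
Joint ranges: [-3.08, 3.08], [-0.75, 2.2], [0.22, 2.44], [-1.43, 4.57], [0, 2.65], [-2.85, 2.85]. Speed limits (rad/s): [2.79, 2.79, 3.14, 3.14, 3.14, 3.14].

### API

Orientations are given as a unit quaternion [x, y, z, w].
In Python, from rig import robot, eyes, ticket gives the robot as it stands.
- The arm moves only by the tool play_rows, never from a script. Its argument "series" is a list of rows, each a list of 7 numbers: the opening, from 0 (shut) to 1 (fully open), then the shift along the tool's x, y, z scaled (see below), then the turn, a rotation vector about the tool's x, y, z scaled (see below). In form: [[claw, dx, dy, dz, ax, ay, az], ...]. A call has 1 to 12 rows; each row shifts and turns the commanded pose from where the row before left it, along the tool's axes as they then stand; what a row does not reach is not made up. The controller multiplies each number of a shift by 100 mm and each number of a turn by 180 degrees. A row lasts 1/12 s, in which the tool goes at most 41.7 mm and 7.16 degrees, less where a joint would pass 70% of its speed; a pose out of reach is approached as far as the arm can. A call with a number of a shift or a turn outside -1 to 1 is refused whole. A call with a gripper value outside its range is refused whole. The fingers move at their own pace and stop on an object; "grip_force" is the grip in N (left out, the last holds). Time passes only in rows, so rows that do not move let the fingers close. It gives the time, the measured TCP pose, the force and the opening at its end, in the units of the state.
- robot.get_obs(): the state, without advancing time (a new reading comes with each control period).
- eyes.camera(name): name is "scene" or "top"; returns the picture (420x560x3 uint8, red, green, blue); there is no depth.
- eyes.camera_params(name): a dict with "K" (3x3 intrinsics, pixels), "rvec" (rotation vector, rad) and "tvec" (3), from world to camera coordinates, as OpenCV has them. Camera axes: x right, y down, z forward; pixel columns grow to the right and rows downward; lengths in m; the calibration is good to about 2 mm. A picture is of the moment at which its call begins. camera_params takes no time and is no camera call.
- ticket.hand_in(): hands the job in, once; it reports no verdict.
The state is a dict: "time": time; "q": joint angles; "joint_velocities": joint speeds; "joint_torque": joint torques, N m; "position": TCP position; "tool_rot": TCP orientation; "ft_force": force on the tool from outside, world axes, zero at the start; "moment": the same for the moment, N m; "grip_width": finger opening in m.
Only numpy, scipy, OpenCV 4.12 (cv2) and the standard library are available. Lean on these libraries where they do the work, as an engineer would, in place of code of your own. Each camera call takes 0.05 s, during which the arm holds its last target.

## Working session

There is one attempt and no reset: what is moved stays moved. The work goes in short steps, Python scripts to look and compute and a tool call to move; the robot and the scene stay as the last step left them, time stands still between calls to the robot, and variables do not carry over. Pictures are saved under pics/ and viewed, and the job is handed in when it is done.

Besides the shell and the picture viewer there is one more tool, called after "Emit:" by a JSON object that holds its "name" and its "arguments". play_rows: Moves the arm, as the interface text tells. Its arguments: {"type":"object","properties":{"series":{"type":"array","items":{"type":"array","items":{"type":"number"}}},"grip_force":{"type":"number"}},"required":["series"]}

```bash
mkdir -p pics; ls; python3 - <<'E'
from rig import robot, eyes, ticket
import cv2
for n in ("scene","top"):
    cv2.imwrite(f"pics/{n}0.png",eyes.camera(n)[:,:,::-1]); print(n,eyes.camera_params(n))
print(robot.get_obs())
E
```

```text
pics
scene {'K': array([[506.40749955,   0.        , 281.87052179],
       [  0.        , 506.40749955, 210.22307752],
       [  0.        ,   0.        ,   1.        ]]), 'rvec': array([ 2.13388403,  0.57034604, -0.26586741]), 'tvec': array([-0.52103304, -0.10876565,  1.45477525])}
top {'K': array([[538.77561976,   0.        , 273.38570126],
       [  0.        , 538.77561976, 213.1417489 ],
       [  0.        ,   0.        ,   1.        ]]), 'rvec': array([ 2.2183668 , -2.17837056,  0.07733262]), 'tvec': array([-0.04328769,  0.62476944,  1.23447003])}
{'time': 0.1, 'q': array([ 1.15048353e+00,  5.28344751e-01,  1.43378901e+00, -1.27823596e-05,
        1.18135736e+00, -1.78459184e-01]), 'joint_velocities': array([-0.00035095, -0.00151992, -0.0019533 , -0.00039729, -0.00053958,
        0.00027961]), 'joint_torque': array([-1.22859175e-03, -4.40987527e+01, -1.77149642e+01,  6.33844826e-02,
        5.33279590e-02, -3.45988974e-05]), 'position': array([0.1493873 , 0.60625883, 0.24668218]), 'tool_rot': array([ 0.70258544, -0.08549214,  0.0851042 , -0.70130027]), 'ft_force': array([ 0.23564934, -0.32766496,  0.30144107]), 'moment': array([-0.01899206, -0.01630571,  0.00061232]), 'grip_width': 0.08717505000599064}
```

View pics/scene0.png

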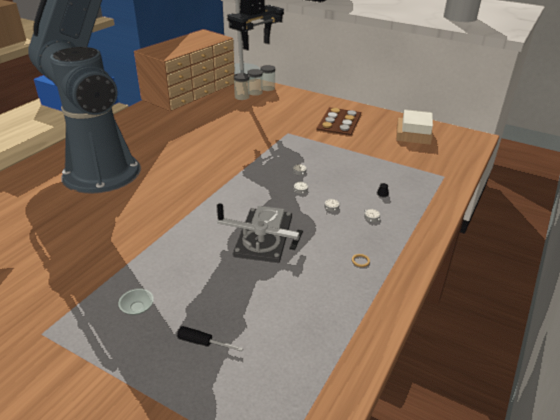

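View pics/top0.png

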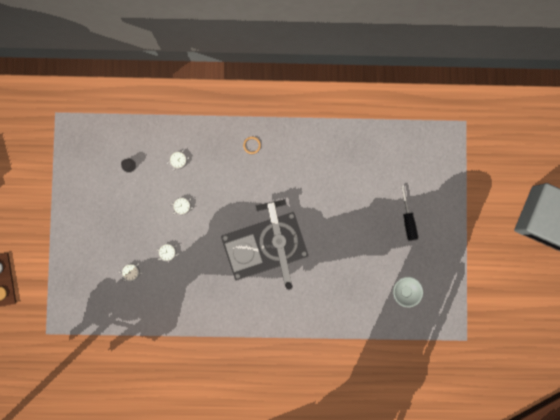

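The top view shows four watch-like cases at about (130,272), (167,253), (181,206) and (178,160). The fixture pivot is near (279,241) and the grip near (289,286). I'll zoom in next.

```bash
cat > h.py <<'E'
from rig import robot, eyes, ticket
import cv2, numpy as np
from scipy.spatial.transform import Rotation as R
P={n:eyes.camera_params(n) for n in ("scene","top")}
def ray(n,uv):
    p=P[n]; Rm=cv2.Rodrigues(p["rvec"])[0]
    c=-Rm.T@p["tvec"]; d=Rm.T@np.linalg.inv(p["K"])@np.array([uv[0],uv[1],1.]); return c,d
def at(n,uv,z):
    c,d=ray(n,uv); return c+d*(z-c[2])/d[2]
def proj(n,X):
    p=P[n]; return cv2.projectPoints(np.atleast_2d(np.array(X,float)),p["rvec"],p["tvec"],p["K"],None)[0][:,0]
def crop(n,img,x0,y0,w,h,s,name):
    cv2.imwrite(f"pics/{name}.png",cv2.resize(img[y0:y0+h,x0:x0+w],None,fx=s,fy=s,interpolation=cv2.INTER_CUBIC)[:,:,::-1])
E
python3 - <<'E'
from h import *
for n in("top","scene"):
    t=cv2.imread(f"pics/{n}0.png")[:,:,::-1]
    if n=="top":
        crop(n,t,100,230,100,60,8,"tc"); crop(n,t,210,185,110,110,5.4,"tf")
    else:
        crop(n,t,280,150,110,80,7,"sc"); crop(n,t,205,190,110,80,7,"sf")
for uv in[(130,272),(167,253),(181,206),(178,160)]: print(at("top",uv,.013))
print("pivot",at("top",(279,241),.067),"knob",at("top",(289,286),.096))
for nm,uv,n in [("loupe",(128,165),"top"),("bezel",(252,145),"top"),("drv",(408,215),"top"),("dish",(407,292),"top")]: print(nm,at(n,uv,.01))
E
```

```text
[0.48331292 0.29707266 0.013     ]
[0.52861206 0.21303418 0.013     ]
[0.63842616 0.18366558 0.013     ]
[0.74626989 0.19365889 0.013     ]
pivot [ 0.56071168 -0.04492697  0.067     ] knob [ 0.46366389 -0.06756036  0.096     ]
loupe [0.73260187 0.31073306 0.01      ]
bezel [0.7857834  0.02123207 0.01      ]
drv [ 0.62742905 -0.34810312  0.01      ]
dish [ 0.44781335 -0.34638456  0.01      ]
```

View pics/tc.png

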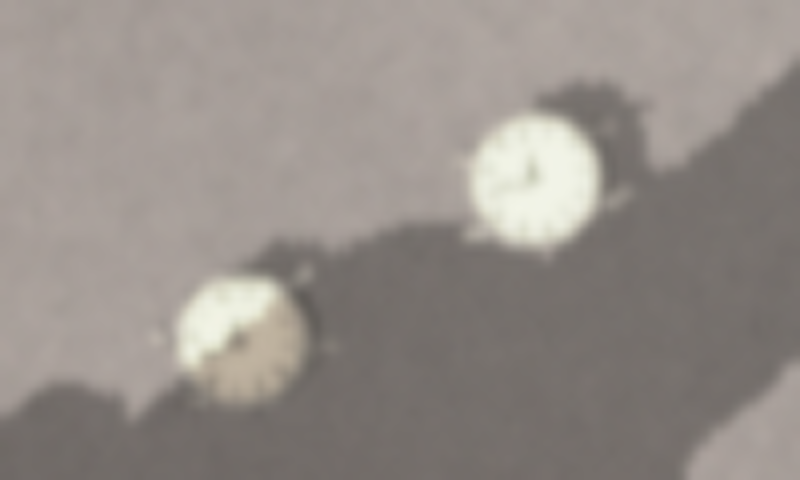

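View pics/tf.png

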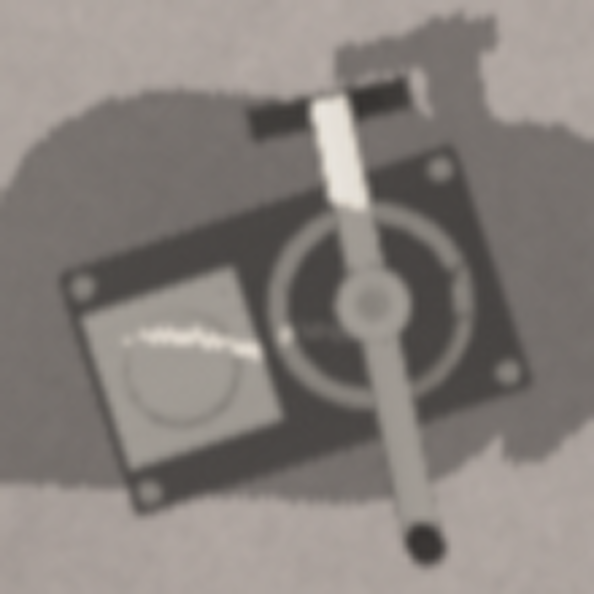

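View pics/sc.png

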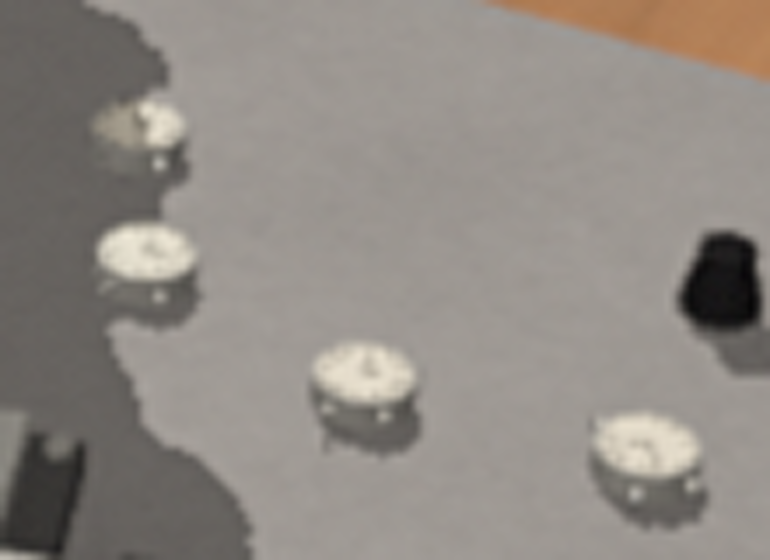

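View pics/sf.png

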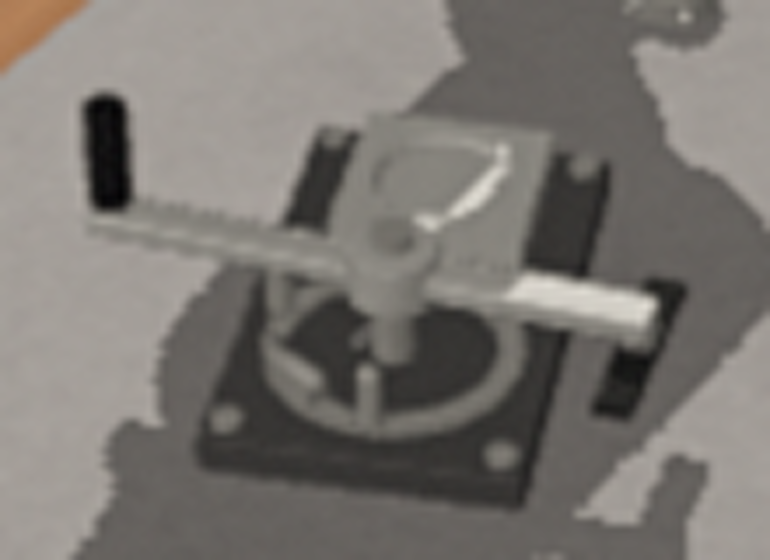

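```bash
python3 - <<'E'
from h import *
def tf(x,y): return ((x+.5)/5.4-.5+210,(y+.5)/5.4-.5+185)
def sf(x,y): return ((x+.5)/7-.5+205,(y+.5)/7-.5+190)
def tc(x,y): return ((x+.5)/8-.5+100,(y+.5)/8-.5+230)
def sc(x,y): return ((x+.5)/7-.5+280,(y+.5)/7-.5+150)
B=[at("top",tf(*p),.027)[:2] for p in[(80,318),(236,266),(283,415),(132,472)]]
B=np.array(B);print("block sides",[np.linalg.norm(B[i]-B[i-1]) for i in range(4)]); n=B.mean(0)
C=np.array([at("top",tf(*p),.015)[:2] for p in[(60,272),(452,147),(530,383),(140,515)]])
print("plate",[np.linalg.norm(C[i]-C[i-1]) for i in range(4)],C.mean(0))
piv=at("top",tf(373,305),.067)[:2]; kn=at("top",tf(427,544),.096)[:2]
print("nest block ctr",n,"circle",at("top",tf(183,370),.027)[:2],"piv",piv,"d",np.linalg.norm(n-piv))
u=(n-piv);print("y dir angle",np.arctan2(u[1],u[0]),"plate dir",np.arctan2(*(C[0]-C[1])[::-1]),np.arctan2(*(C[3]-C[2])[::-1]))
k=kn-piv;print("knob",kn,np.linalg.norm(k),np.arctan2(k[1],k[0]))
print("scene: post",at("scene",sf(392,235),.067),"knob",at("scene",sf(105,103),.096))
print("scene block corners",[at("scene",sf(*p),.027)[:2] for p in[(370,112),(553,130),(525,285)]])
print("stop pin base/top", at("scene",sf(370,425),.015)[:2],at("scene",sf(368,368),.041)[:2])
print("case top",at("top",tc(241,341),.013),"scene",at("scene",sc(138,124),.013))
for p in[(305,272),(330,347),(158,340)]: print("lug",at("top",tc(*p),.0075)-at("top",tc(241,341),.013))
E
```

```text
block sides [np.float64(0.06899612151814574), np.float64(0.06992301416804159), np.float64(0.06643627873125603), np.float64(0.06842976161992953)]
plate [np.float64(0.1096468766452151), np.float64(0.1772393214291635), np.float64(0.10698850147520815), np.float64(0.17658877566271503)] [ 0.55000744 -0.01237387]
nest block ctr [0.53272306 0.03535978] circle [0.53171573 0.03524679] piv [ 0.5605336  -0.04418709] d 0.0842682063005907
y dir angle 1.9071255077833522 plate dir 1.898169242712074 1.9131850499549001
knob [ 0.46508589 -0.06681543] 0.09809336338348165 -2.9088145303783546
scene: post [ 0.56572944 -0.0451537   0.067     ] knob [ 0.46685077 -0.0646522   0.096     ]
scene block corners [array([0.49302821, 0.05851865]), array([0.55567359, 0.08290552]), array([ 0.59178509, -0.00124065])]
stop pin base/top [ 0.57738429 -0.07876503] [ 0.57815629 -0.08080265]
case top [0.48286928 0.29777831 0.013     ] scene [0.48596133 0.30190201 0.013     ]
lug [ 0.01995743 -0.01649434 -0.0055    ]
lug [-0.00160117 -0.02442589 -0.0055    ]
lug [-0.00043082  0.02538481 -0.0055    ]
```

```bash
cat >> h.py <<'E'
def circ(c,r,z,n=40):
    a=np.linspace(0,2*np.pi,n); return np.c_[c[0]+r*np.cos(a),c[1]+r*np.sin(a),np.full(n,z)]
def overlay(n,img,px,py,yaw,turn,lift,case,s,x0,y0,w,h,name):
    Rz=lambda a:np.array([[np.cos(a),-np.sin(a)],[np.sin(a),np.cos(a)]])
    f=lambda P2,z:np.c_[(Rz(yaw)@np.atleast_2d(P2).T).T+[px,py],np.full(len(np.atleast_2d(P2)),z)]
    L=[]
    sq=np.array([[-1,-1],[1,-1],[1,1],[-1,1],[-1,-1]])*.034+[0,.085]
    L+= [f(sq,.027)]
    nc=f([[0,.085]],.027)[0]; L+=[circ(nc,.023,.027),circ((px,py),.008,.067)]
    k=f([[-.1*np.cos(turn),-.1*np.sin(turn)]],0)[0]; L+=[circ(k,.008,.096+lift),circ(k,.008,.054+lift)]
    if case is not None:
        L+=[circ(case,.02,case[2]+.013),circ(case,.02,case[2])]
    c=cv2.resize(img[y0:y0+h,x0:x0+w],None,fx=s,fy=s,interpolation=cv2.INTER_CUBIC)[:,:,::-1].copy()
    for l in L:
        q=(proj(n,l)-[x0,y0]+.5)*s
        cv2.polylines(c,[np.round(q).astype(int)],False,(0,0,255),1)
    cv2.imwrite(f"pics/{name}.png",c)
E
python3 - <<'E'
from h import *
a=(.562,-.0445,.334,-.10,0,(.484,.299,0))
t=cv2.imread("pics/top0.png")[:,:,::-1]; s=cv2.imread("pics/scene0.png")[:,:,::-1]
overlay("top",t,*a,4,115,185,200,110,"o_t"); overlay("scene",s,*a,6,205,150,130,100,"o_s")
E
```

```text
(no output)
```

View pics/o_t.png

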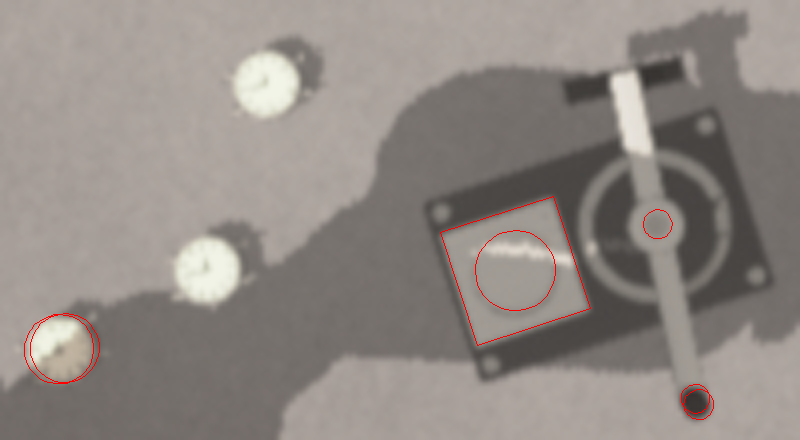

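View pics/o_s.png

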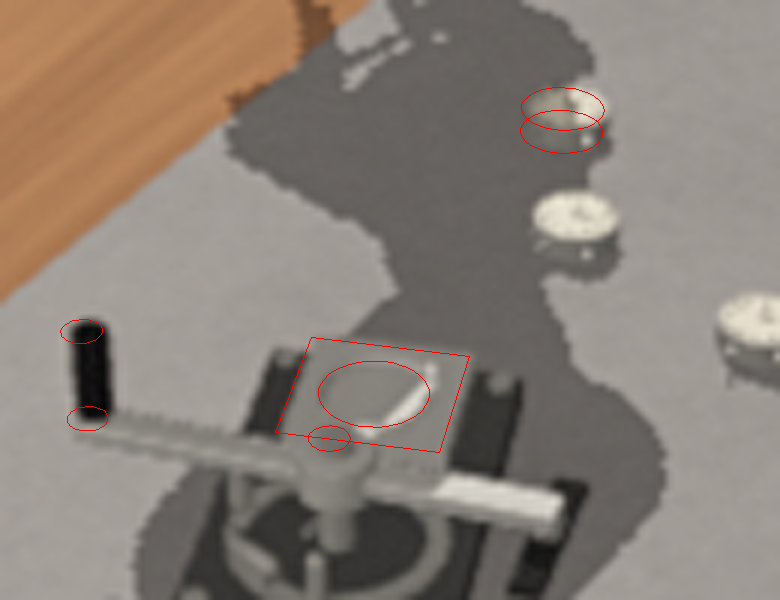

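```bash
cat >> h.py <<'E'
def plan(target,jaw):
    "shift/turn in the move units; turn of jaw about vertical (tool y points down => turn about tool y is -dyaw)"
    o=robot.get_obs(); Rm=R.from_quat(o["tool_rot"]).as_matrix(); p=o["position"]
    z=Rm[:,2]; cur=np.arctan2(z[1],z[0]); d=(jaw-cur+np.pi/2)%np.pi-np.pi/2
    sh=Rm.T@(np.array(target)-p)/.1
    print("t",o["time"],"pos",p.round(4),"jaw",cur.round(3),"xdir",Rm[:,0].round(3),"ydir",Rm[:,1].round(3),"q",o["q"].round(2),"F",o["ft_force"].round(1),"w",round(o["grip_width"],4))
    print("shift units (in current tool axes)",sh.round(3),"yaw change",d.round(3),"turn ay units",(-d/np.pi).round(4))
    tilt=R.from_matrix(Rm).inv().apply(np.cross(Rm[:,1],[0,0,-1]))/np.pi; print("level fix a units",tilt.round(4))
E
python3 - <<'E'
from h import *
plan((.484,.2995,.08),.43)
E
```

```text
t 0.1 pos [0.1494 0.6063 0.2467] jaw 1.329 xdir [ 0.971 -0.239 -0.   ] ydir [-0.001 -0.002 -1.   ] q [ 1.15  0.53  1.43 -0.    1.18 -0.18] F [ 0.2 -0.3  0.3] w 0.0872
shift units (in current tool axes) [ 3.984  1.67  -2.174] yaw change -0.899 turn ay units 0.2861
level fix a units [ 0.0006  0.     -0.0001]
```

Emit:
{"name": "play_rows", "arguments": {"series": [[1, 0.33, 0.13, -0.18, 0, 0, 0], [1, 0.33, 0.13, -0.18, 0, 0, 0], [1, 0.33, 0.13, -0.18, 0, 0, 0], [1, 0.33, 0.13, -0.18, 0, 0, 0], [1, 0.33, 0.13, -0.18, 0, 0, 0], [1, 0.33, 0.13, -0.18, 0, 0, 0], [1, 0.33, 0.13, -0.18, 0, 0, 0], [1, 0.33, 0.13, -0.18, 0, 0, 0], [1, 0.33, 0.13, -0.18, 0, 0, 0], [1, 0.33, 0.13, -0.18, 0, 0, 0], [1, 0.33, 0.13, -0.18, 0, 0, 0], [1, 0.33, 0.13, -0.18, 0, 0, 0]], "grip_force": 15}}

```text
time: 1.1
position: [0.4833, 0.3007, 0.0906]
tool_rot: [0.702, -0.086, 0.085, -0.702]
ft_force: [1.3, 1.8, -0.2]
grip_width: 0.0869
```

Emit:
{"name": "play_rows", "arguments": {"series": [[1, 0, 0, 0, 0, 0.036, 0], [1, 0, 0, 0, 0, 0.036, 0], [1, 0, 0, 0, 0, 0.036, 0], [1, 0, 0, 0, 0, 0.036, 0], [1, 0, 0, 0, 0, 0.036, 0], [1, 0, 0, 0, 0, 0.036, 0], [1, 0, 0, 0, 0, 0.036, 0], [1, 0, 0, 0, 0, 0.034, 0], [1, 0, 0, 0, 0, 0, 0], [1, 0, 0, 0, 0, 0, 0]]}}

```text
time: 1.93
position: [0.4822, 0.3022, 0.0913]
tool_rot: [0.596, -0.381, 0.381, -0.596]
ft_force: [0.7, -0.1, -0.2]
grip_width: 0.087
```

```bash
python3 - <<'E'
from h import *
plan((.484,.2995,.030),.43)
t=eyes.camera("top"); s=eyes.camera("scene")
crop("top",t,90,225,100,75,8,"t1"); crop("scene",s,250,110,130,98,6,"s1")
E
```

```text
t 1.9333 pos [0.4822 0.3022 0.0913] jaw 0.433 xdir [ 0.42  -0.908 -0.   ] ydir [-0.001 -0.    -1.   ] q [ 0.36  0.68  1.7  -0.    0.77 -0.07] F [ 0.7 -0.1 -0.2] w 0.087
shift units (in current tool axes) [0.032 0.613 0.005] yaw change -0.003 turn ay units 0.001
level fix a units [ 0.0002 -0.     -0.    ]
```

View pics/t1.png

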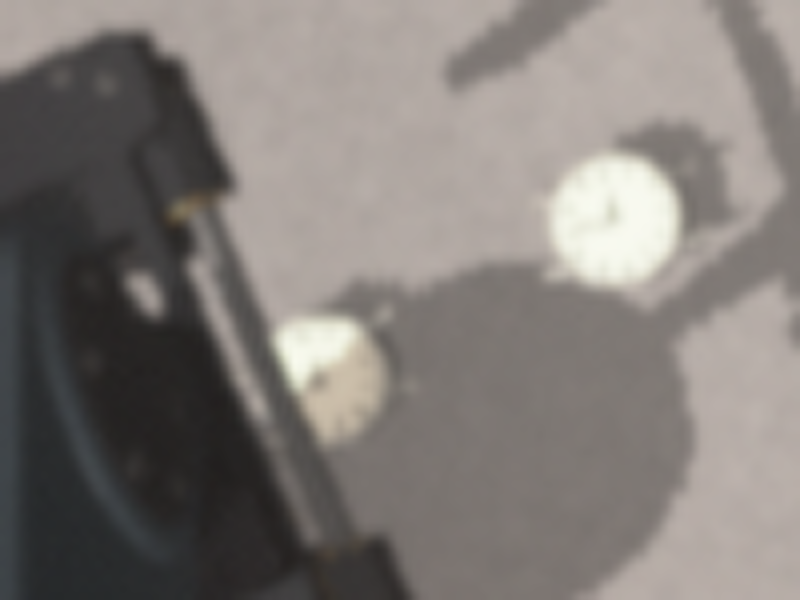

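View pics/s1.png

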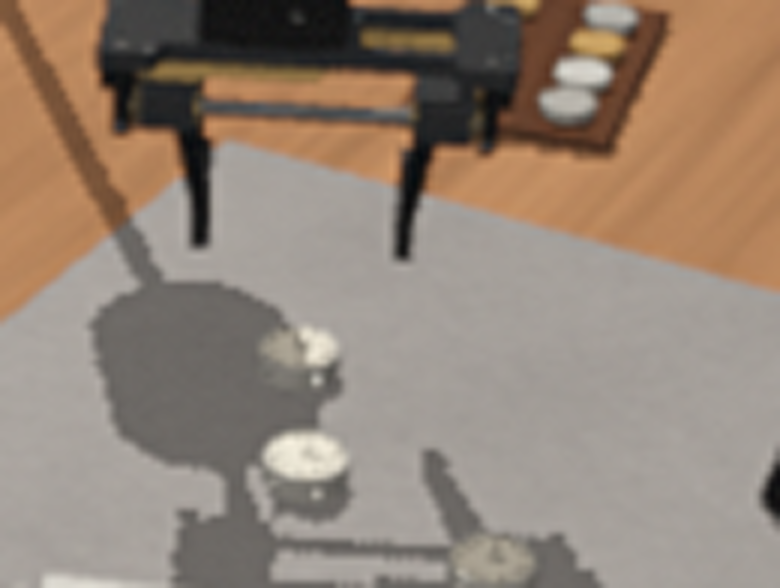

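The scene view shows the open fingertips at crop (200,245) and (402,258), with the case below them at about (300,347). I'll check the camera bias against the known tips.

```bash
python3 - <<'E'
from h import *
o=robot.get_obs();p=o["position"]; z=R.from_quat(o["tool_rot"]).as_matrix()[:,2]
for s in(-1,1):
    X=p+[0,0,-.025]+s*z*.0435; print((proj("scene",X)[0]-[250,110]+.5)*6)
print("case pred",(proj("scene",(.484,.2995,.013))[0]-[250,110]+.5)*6, "top",(proj("top",(.484,.2995,.013))[0]-[90,225]+.5)*8)
E
```

```text
[205.30699818 242.57252912]
[388.07379429 252.86905205]
case pred [292.82581611 347.82248912] top [315.65421662 377.46747914]
```

Emit:
{"name": "play_rows", "arguments": {"series": [[1, 0.04, 0.15, -0.01, 0, 0, 0], [1, 0, 0.15, 0, 0, 0, 0], [1, 0, 0.15, 0, 0, 0, 0], [1, 0, 0.12, 0, 0, 0, 0], [1, 0, 0.04, 0, 0, 0, 0], [1, 0, 0, 0, 0, 0, 0], [1, 0, 0, 0, 0, 0, 0]]}}

```text
time: 2.62
position: [0.4832, 0.2983, 0.0305]
tool_rot: [0.595, -0.382, 0.382, -0.595]
ft_force: [-0.0, 0.0, -0.2]
grip_width: 0.087
```

```bash
python3 - <<'E'
from h import *
plan((.4835,.2985,.030),.43)
t=eyes.camera("top"); s=eyes.camera("scene")
crop("top",t,90,225,100,75,8,"t2"); crop("scene",s,250,110,130,98,6,"s2")
E
```

```text
t 2.6167 pos [0.4832 0.2983 0.0305] jaw 0.431 xdir [ 0.418 -0.909  0.   ] ydir [-0. -0. -1.] q [ 0.36  0.78  1.72 -0.    0.64 -0.07] F [-0.   0.  -0.2] w 0.087
shift units (in current tool axes) [-0.001  0.005  0.003] yaw change -0.001 turn ay units 0.0003
level fix a units [ 0. -0.  0.]
```

View pics/t2.png

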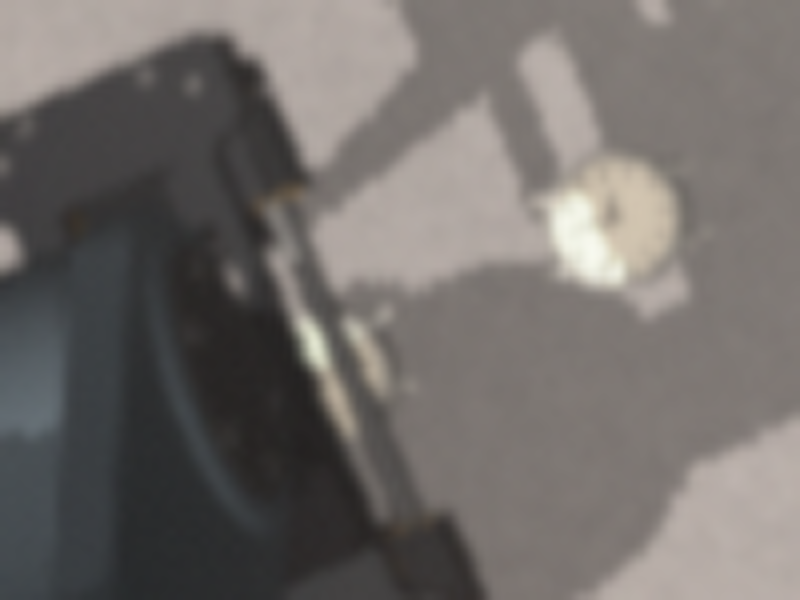

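View pics/s2.png

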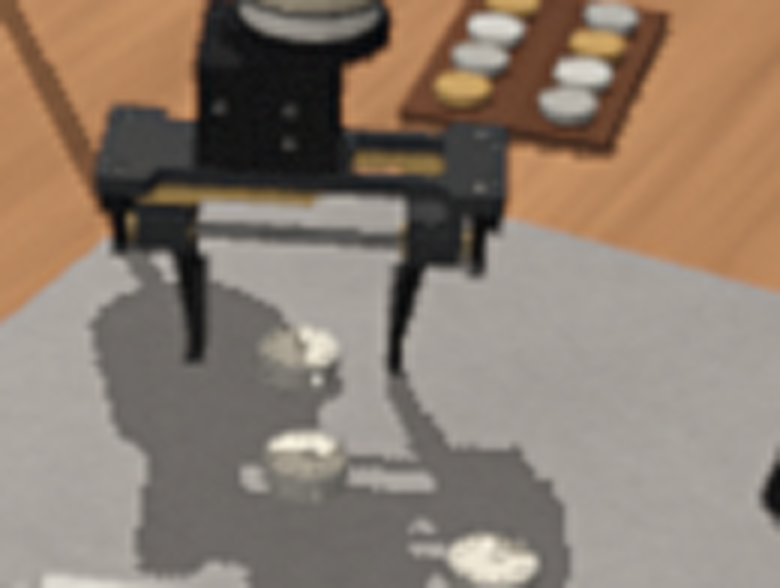

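The tips straddle the case with the pads at its height, centred to about 2 mm. Closing now.

Emit:
{"name": "play_rows", "arguments": {"series": [[0.4, 0, 0, 0, 0, 0, 0], [0.4, 0, 0, 0, 0, 0, 0], [0.4, 0, 0, 0, 0, 0, 0], [0.3, 0, 0, 0, 0, 0, 0], [0.3, 0, 0, 0, 0, 0, 0], [0.3, 0, 0, 0, 0, 0, 0], [0.3, 0, 0, 0, 0, 0, 0], [0.3, 0, 0, 0, 0, 0, 0]], "grip_force": 15}}

```text
time: 3.38
position: [0.4832, 0.2982, 0.0305]
tool_rot: [-0.595, 0.382, -0.382, 0.595]
ft_force: [-0.4, 0.4, 0.6]
grip_width: 0.0417
```

Emit:
{"name": "play_rows", "arguments": {"series": [[0.3, 0, 0, 0, 0, 0, 0], [0.3, 0, 0, 0, 0, 0, 0], [0.3, 0, 0, 0, 0, 0, 0]]}}

```text
time: 3.63
position: [0.4833, 0.2983, 0.0305]
tool_rot: [-0.595, 0.382, -0.382, 0.595]
ft_force: [0.5, 0.1, 0.5]
grip_width: 0.0393
```

```bash
python3 - <<'E'
from h import *
plan((.4832,.2982,.090),.43)
t=eyes.camera("top"); s=eyes.camera("scene")
crop("top",t,90,225,100,75,8,"t3"); crop("scene",s,250,110,130,98,6,"s3")
E
```

```text
t 3.6333 pos [0.4833 0.2983 0.0305] jaw 0.43 xdir [ 0.417 -0.909  0.   ] ydir [ 0.  0. -1.] q [ 0.36  0.78  1.72 -0.    0.64 -0.07] F [0.5 0.1 0.5] w 0.0393
shift units (in current tool axes) [ 0.    -0.595 -0.001] yaw change -0.0 turn ay units 0.0002
level fix a units [-0.0001 -0.      0.    ]
```

View pics/s3.png

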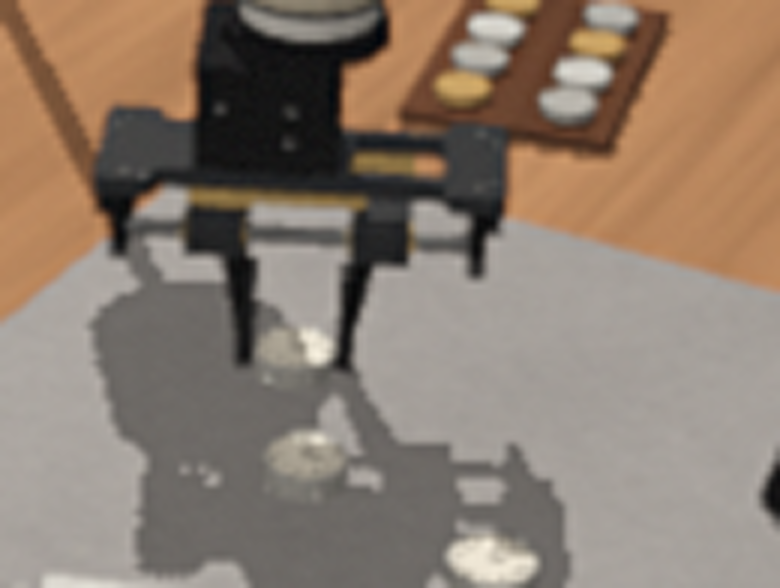

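The fingers hold the case by its bare sides at a width of about 40 mm. Lifting it and carrying it over the nest.

Emit:
{"name": "play_rows", "arguments": {"series": [[0.3, 0, -0.1, 0, 0, 0, 0], [0.3, 0, -0.2, 0, 0, 0, 0], [0.3, 0, -0.3, 0, 0, 0, 0], [0.3, 0, -0.2, 0, 0, 0, 0], [0.3, 0, 0, 0, 0, 0, 0], [0.3, 0, 0, 0, 0, 0, 0]]}}

```text
time: 4.23
position: [0.4837, 0.2985, 0.1121]
tool_rot: [-0.594, 0.381, -0.382, 0.596]
ft_force: [0.0, -1.3, -1.2]
grip_width: 0.0389
```

```bash
python3 - <<'E'
from h import *
plan((.5335,.0355,.100),.43)
E
```

```text
t 4.2333 pos [0.4837 0.2985 0.1121] jaw 0.431 xdir [ 0.417 -0.909  0.   ] ydir [ 0.003  0.001 -1.   ] q [ 0.36  0.64  1.69 -0.    0.81 -0.07] F [ 0.  -1.3 -1.2] w 0.0389
shift units (in current tool axes) [ 2.597  0.12  -0.646] yaw change -0.001 turn ay units 0.0002
level fix a units [-0.001  -0.      0.0001]
```

Emit:
{"name": "play_rows", "arguments": {"series": [[0.3, 0.12, 0, -0.03, 0, 0, 0], [0.3, 0.25, 0, -0.06, 0, 0, 0], [0.3, 0.26, 0, -0.065, 0, 0, 0], [0.3, 0.26, 0, -0.065, 0, 0, 0], [0.3, 0.26, 0, -0.065, 0, 0, 0], [0.3, 0.26, 0, -0.065, 0, 0, 0], [0.3, 0.26, 0, -0.065, 0, 0, 0], [0.3, 0.26, 0, -0.065, 0, 0, 0], [0.3, 0.26, 0, -0.065, 0, 0, 0], [0.3, 0.25, 0, -0.06, 0, 0, 0], [0.3, 0.16, 0.05, -0.04, 0, 0, 0], [0.3, 0, 0.05, 0, 0, 0, 0]]}}

```text
time: 5.23
position: [0.5333, 0.0311, 0.0993]
tool_rot: [0.595, -0.383, 0.383, -0.594]
ft_force: [0.2, -0.6, -0.8]
grip_width: 0.0392
```

Emit:
{"name": "play_rows", "arguments": {"series": [[0.3, 0, 0, 0, 0, 0, 0], [0.3, 0, 0, 0, 0, 0, 0], [0.3, 0, 0, 0, 0, 0, 0]]}}

```text
time: 5.48
position: [0.5319, 0.0358, 0.0999]
tool_rot: [0.596, -0.382, 0.381, -0.595]
ft_force: [1.1, 0.0, -2.2]
grip_width: 0.0395
```

```bash
python3 - <<'E'
from h import *
plan((.5335,.0355,.0485),.43)
t=eyes.camera("top"); s=eyes.camera("scene")
crop("top",t,200,185,110,100,6,"t4"); crop("scene",s,205,150,110,90,7,"s4")
E
```

```text
t 5.4833 pos [0.5319 0.0358 0.0999] jaw 0.431 xdir [ 0.418 -0.908 -0.001] ydir [-0.002  0.    -1.   ] q [-0.14  0.63  1.78  0.    0.73 -0.57] F [ 1.1  0.  -2.2] w 0.0395
shift units (in current tool axes) [0.01  0.514 0.014] yaw change -0.001 turn ay units 0.0004
level fix a units [ 0.0006 -0.     -0.0004]
```

View pics/t4.png

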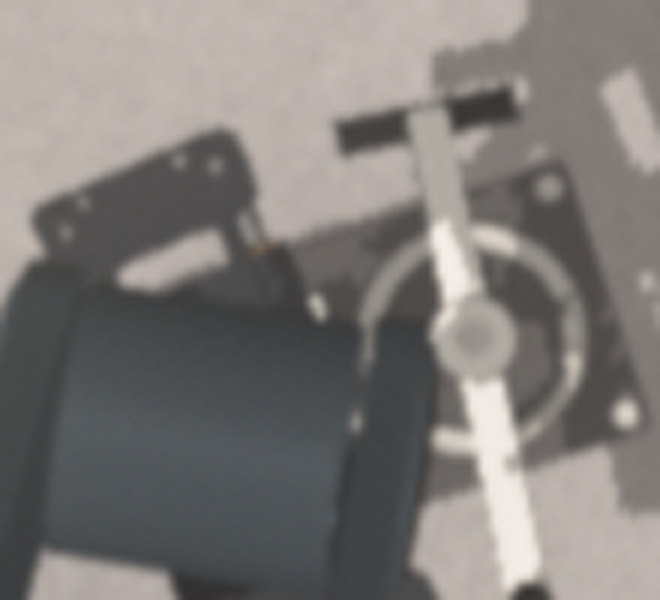

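View pics/s4.png

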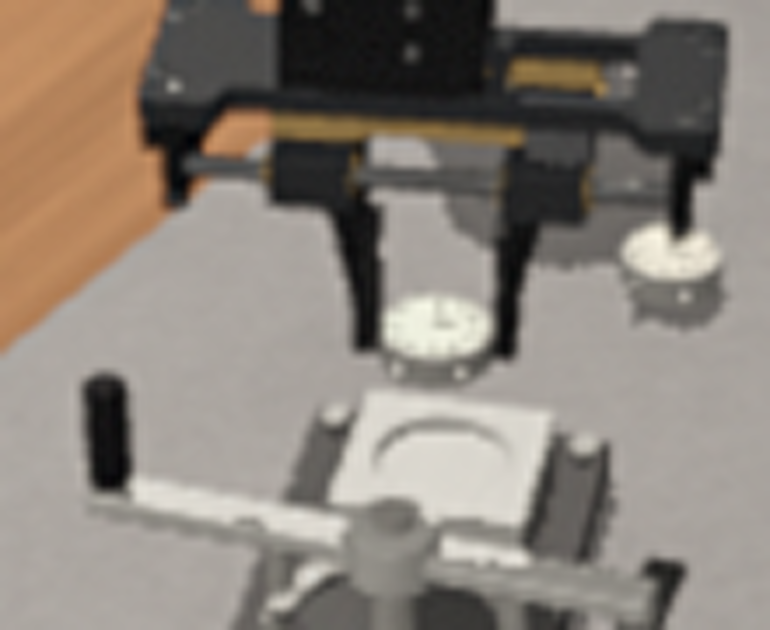

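```bash
python3 - <<'E'
from h import *
pp=lambda X:((proj("scene",X)[0]-[205,150]+.5)*7).round(1)
x,y,_=robot.get_obs()["position"]
print("dial pred",pp((x,y,.0829)),"nest pred",pp((.5335,.0355,.027)))
print("d/dx 1cm",pp((.5435,.0355,.027))-pp((.5335,.0355,.027)),"d/dy",pp((.5335,.0455,.027))-pp((.5335,.0355,.027)))
for l in [circ((.5335,.0355),.023,.027,5),circ((x,y),.02,.0829,5)]: print([pp(a).tolist() for a in l])
sq=[(-.034,-.034),(.034,-.034),(.034,.034),(-.034,.034)]
c,s=np.cos(.334),np.sin(.334)
print("block corners",[pp((.5335+a*c-b*s,.0355+a*s+b*c,.027)).tolist() for a,b in sq])
E
```

```text
dial pred [432.2 326.9] nest pred [433.7 458.6]
d/dx 1cm [24.3  8.6] d/dy [ 14.4 -14.3]
[[489.9, 478.5], [466.5, 426.0], [378.4, 439.0], [400.1, 492.1], [489.9, 478.5]]
[[482.3, 343.7], [461.5, 299.2], [382.8, 310.2], [402.2, 355.1], [482.3, 343.7]]
block corners [[318.4, 503.5], [510.2, 527.6], [545.0, 415.2], [361.0, 393.0]]
```

Emit:
{"name": "play_rows", "arguments": {"series": [[0.3, 0.004, 0.1, 0.013, 0, 0, 0], [0.3, 0, 0.15, 0, 0, 0, 0], [0.3, 0, 0.1, 0, 0, 0, 0], [0.3, 0, 0.05, 0, 0, 0, 0], [0.3, 0, 0, 0, 0, 0, 0], [0.3, 0, 0, 0, 0, 0, 0], [0.3, 0, 0, 0, 0, 0, 0]]}}

```text
time: 6.17
position: [0.5346, 0.0352, 0.0607]
tool_rot: [-0.595, 0.381, -0.382, 0.595]
ft_force: [-0.6, -0.5, 0.3]
grip_width: 0.0398
```

```bash
python3 - <<'E'
from h import *
plan((.5333,.0360,.054),.43)
s=eyes.camera("scene")
crop("scene",s,205,150,110,90,7,"s5")
E
```

```text
t 6.1667 pos [0.5346 0.0352 0.0607] jaw 0.431 xdir [ 0.417 -0.909  0.   ] ydir [ 0.001 -0.    -1.   ] q [-0.14  0.7   1.79  0.    0.64 -0.57] F [-0.6 -0.5  0.3] w 0.0398
shift units (in current tool axes) [-0.012  0.067 -0.009] yaw change -0.001 turn ay units 0.0002
level fix a units [-0.0001  0.      0.0001]
```

View pics/s5.png

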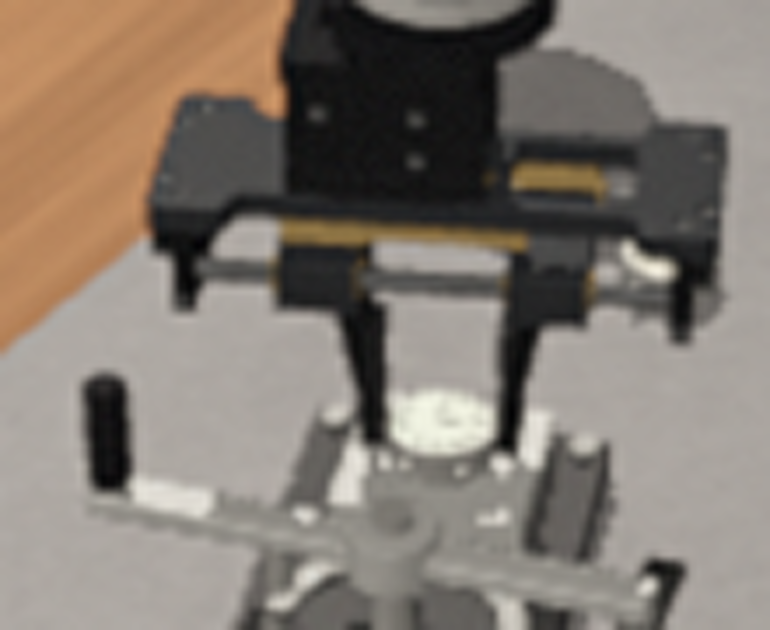

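```bash
python3 - <<'E'
from h import *
pp=lambda X:((proj("scene",X)[0]-[205,150]+.5)*7).round(1)
print(pp((.5346,.0352,.0432)),pp((.5333,.036,.0432)))
E
```

```text
[436.  422.9] [434.  420.7]
```

Emit:
{"name": "play_rows", "arguments": {"series": [[0.3, -0.009, 0.01, -0.007, 0, 0, 0], [0.3, 0, 0.015, 0, 0, 0, 0], [0.3, 0, 0.015, 0, 0, 0, 0], [0.3, 0, 0.01, 0, 0, 0, 0], [0.3, 0, 0.01, 0, 0, 0, 0], [0.3, 0, 0, 0, 0, 0, 0], [0.3, 0, 0, 0, 0, 0, 0]]}}

```text
time: 6.8
position: [0.5333, 0.0357, 0.0545]
tool_rot: [0.595, -0.382, 0.382, -0.595]
ft_force: [0.9, 0.5, -1.6]
grip_width: 0.0393
```

```bash
python3 - <<'E'
from h import *
plan((.5335,.0360,.054),.43)
s=eyes.camera("scene")
crop("scene",s,205,150,110,90,7,"s6")
plan((.5335,.0360,.054),.43)
E
```

```text
t 6.8 pos [0.5333 0.0357 0.0545] jaw 0.43 xdir [ 0.417 -0.909 -0.   ] ydir [-0.  0. -1.] q [-0.14  0.71  1.8  -0.    0.63 -0.57] F [ 0.9  0.5 -1.6] w 0.0393
shift units (in current tool axes) [-0.002  0.005  0.003] yaw change -0.0 turn ay units 0.0002
level fix a units [ 0.  0. -0.]
t 6.85 pos [0.5334 0.0357 0.0545] jaw 0.431 xdir [ 0.417 -0.909 -0.   ] ydir [-0. -0. -1.] q [-0.14  0.71  1.8  -0.    0.63 -0.57] F [-0.5  0.1 -1.1] w 0.039
shift units (in current tool axes) [-0.002  0.005  0.002] yaw change -0.001 turn ay units 0.0002
level fix a units [ 0. -0. -0.]
```

View pics/s6.png

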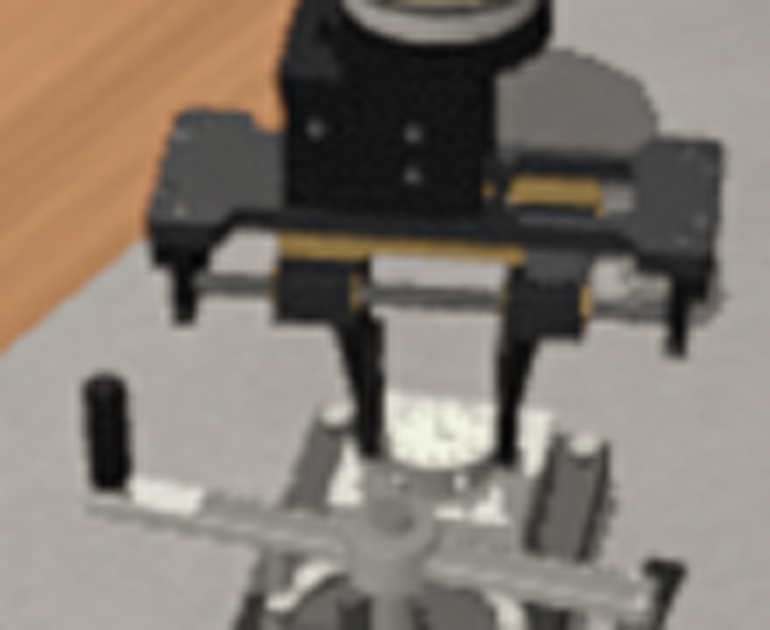

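There is no contact force with the underside about 3 mm below the rim, so the case is inside the recess. Letting go.

Emit:
{"name": "play_rows", "arguments": {"series": [[0.3, 0, 0.004, 0, 0, 0, 0], [0.6, 0, 0, 0, 0, 0, 0], [0.6, 0, 0, 0, 0, 0, 0], [0.6, 0, 0, 0, 0, 0, 0], [0.6, 0, 0, 0, 0, 0, 0], [0.6, 0, -0.1, 0, 0, 0, 0], [0.6, 0, -0.3, 0, 0, 0, 0], [0.6, 0, -0.3, 0, 0, 0, 0], [0.6, 0, -0.3, 0, 0, 0, 0], [0.6, 0, -0.1, 0, 0, 0, 0], [0.6, 0, 0, 0, 0, 0, 0]]}}

```text
time: 7.77
position: [0.5353, 0.0355, 0.1676]
tool_rot: [-0.594, 0.379, -0.384, 0.596]
ft_force: [1.0, 0.7, 0.7]
grip_width: 0.0521
```

```bash
python3 - <<'E'
from h import *
plan((.465,-.066,.16),-1.338)
s=eyes.camera("scene")
crop("scene",s,205,170,110,85,7,"s7")
pp=lambda X:((proj("scene",X)[0]-[205,170]+.5)*7).round(1)
print(pp((.5335,.0358,.0365)))
E
```

```text
t 7.7667 pos [0.5353 0.0355 0.1676] jaw 0.431 xdir [ 0.417 -0.909  0.004] ydir [ 0.007 -0.001 -1.   ] q [-0.14  0.52  1.74  0.    0.88 -0.57] F [1.  0.7 0.7] w 0.0521
shift units (in current tool axes) [ 0.629  0.072 -1.064] yaw change 1.373 turn ay units -0.437
level fix a units [-0.002   0.      0.0013]
[434.2 296.5]
```

View pics/s7.png

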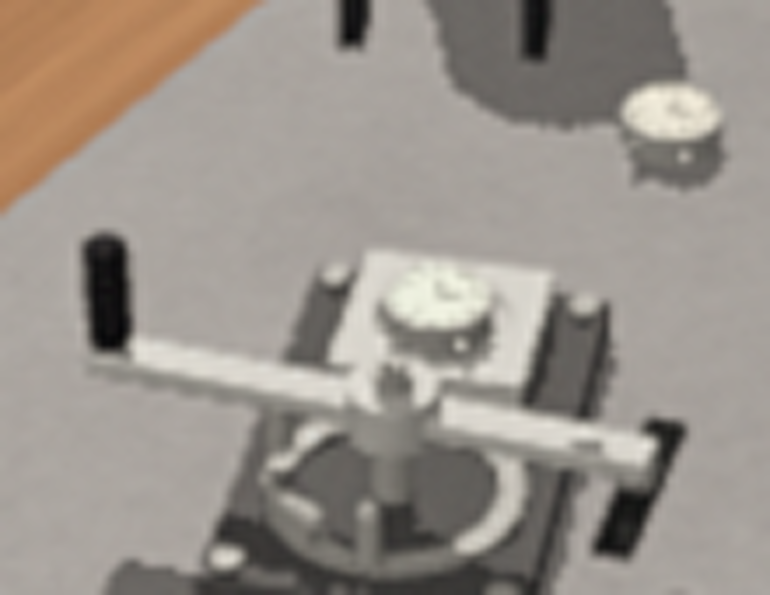

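The case sits flat in the nest, with the dial at (438,295) against a predicted (434,297). I'll rotate the tool for the handle.

Emit:
{"name": "play_rows", "arguments": {"series": [[0.5, 0.04, 0, -0.08, 0, 0.0395, 0], [0.5, 0, 0, 0, 0, 0.0395, 0], [0.5, 0, 0, 0, 0, 0.0395, 0], [0.5, 0, 0, 0, 0, 0.0395, 0], [0.5, 0, 0, 0, 0, 0.0395, 0], [0.5, 0, 0, 0, 0, 0.0395, 0], [0.5, 0, 0, 0, 0, 0.0395, 0], [0.5, 0, 0, 0, 0, 0.0395, 0], [0.5, 0, 0, 0, 0, 0.0395, 0], [0.5, 0, 0, 0, 0, 0.0395, 0], [0.5, 0, 0, 0, 0, 0.0395, 0], [0.5, 0, 0, 0, 0, 0.0395, 0]]}}

```text
time: 8.82
position: [0.5263, 0.0289, 0.1621]
tool_rot: [-0.178, 0.685, -0.684, 0.175]
ft_force: [-0.1, 0.4, 0.0]
grip_width: 0.0434
```

Emit:
{"name": "play_rows", "arguments": {"series": [[0.5, 0, 0, 0, 0, 0.0395, 0], [0.5, 0, 0, 0, 0, 0.0395, 0], [0.5, 0, 0, 0, 0, 0.0105, 0], [0.5, 0, 0, 0, 0, 0, 0], [0.5, 0, 0, 0, 0, 0, 0]]}}

```text
time: 9.23
position: [0.5267, 0.0289, 0.1626]
tool_rot: [-0.083, 0.703, -0.702, 0.081]
ft_force: [-0.0, 0.1, 0.5]
grip_width: 0.0435
```

```bash
python3 - <<'E'
from h import *
plan((.4647,-.0674,.16),-1.338)
E
```

```text
t 9.2333 pos [0.5267 0.0289 0.1626] jaw -1.339 xdir [-0.973 -0.23   0.003] ydir [-0.003  0.    -1.   ] q [-0.16  0.52  1.76 -0.    0.87  1.18] F [-0.   0.1  0.5] w 0.0435
shift units (in current tool axes) [0.825 0.028 0.794] yaw change 0.001 turn ay units -0.0002
level fix a units [ 0.0004 -0.      0.001 ]
```

Emit:
{"name": "play_rows", "arguments": {"series": [[0.5, 0.1, 0, 0.1, 0, 0, 0], [0.5, 0.2, 0, 0.19, 0, 0, 0], [0.5, 0.2, 0, 0.19, 0, 0, 0], [0.5, 0.2, 0.01, 0.19, 0, 0, 0], [0.5, 0.12, 0.01, 0.12, 0, 0, 0], [0.5, 0, 0, 0, 0, 0, 0], [0.5, 0, 0, 0, 0, 0, 0], [0.5, 0, 0, 0, 0, 0, 0]]}}

```text
time: 9.9
position: [0.4663, -0.0666, 0.1619]
tool_rot: [-0.082, 0.703, -0.702, 0.082]
ft_force: [0.2, 0.5, -0.4]
grip_width: 0.0438
```

```bash
python3 - <<'E'
from h import *
plan((.4647,-.0674,.16),-1.338)
t=eyes.camera("top");s=eyes.camera("scene")
crop("scene",s,180,140,125,100,6,"s8")
crop("top",t,210,185,110,120,5,"t8")
o=robot.get_obs();p=o["position"]; z=R.from_quat(o["tool_rot"]).as_matrix()[:,2]
pp=lambda X:((proj("scene",X)[0]-[180,140]+.5)*6).round(1)
for k in(-1,1): print(pp(p+[0,0,-.025]+k*z*.02175))
print("knob",pp((.4647,-.0674,.096)))
E
```

```text
t 9.9 pos [ 0.4663 -0.0666  0.1619] jaw -1.34 xdir [-0.973 -0.229 -0.   ] ydir [-0.  0. -1.] q [-0.38  0.46  1.9   0.    0.78  0.96] F [ 0.2  0.5 -0.4] w 0.0438
shift units (in current tool axes) [0.018 0.019 0.004] yaw change 0.002 turn ay units -0.0005
level fix a units [ 0.0001 -0.     -0.    ]
[252.9 271.7]
[209.7 332.4]
knob [231.7 390.6]
```

View pics/s8.png

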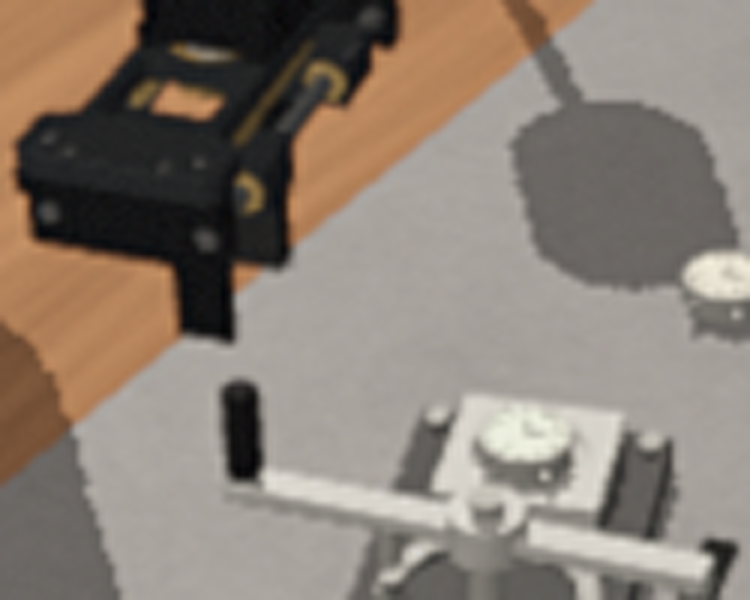

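View pics/t8.png

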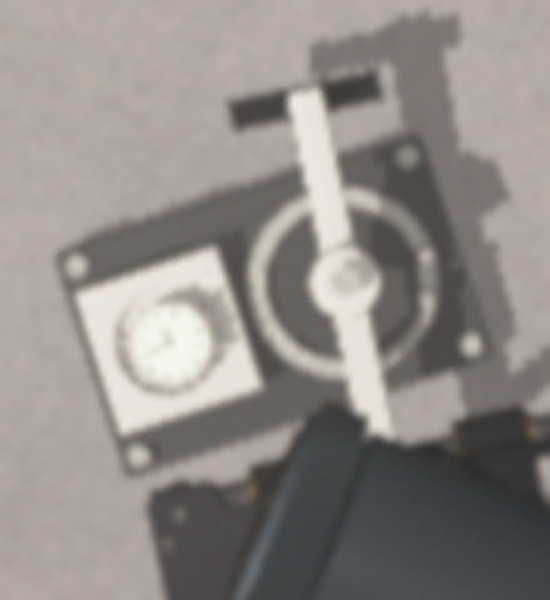

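Emit:
{"name": "play_rows", "arguments": {"series": [[0.5, 0.01, 0.1, 0.004, 0, 0, 0], [0.5, 0, 0.15, 0, 0, 0, 0], [0.5, 0, 0.15, 0, 0, 0, 0], [0.5, 0, 0.15, 0, 0, 0, 0], [0.5, 0, 0.1, 0, 0, 0, 0], [0.5, 0, 0.03, 0, 0, 0, 0], [0.5, 0, 0, 0, 0, 0, 0], [0.5, 0, 0, 0, 0, 0, 0]]}}

```text
time: 10.67
position: [0.4656, -0.0671, 0.0943]
tool_rot: [0.082, -0.702, 0.702, -0.082]
ft_force: [0.4, 0.1, -0.3]
grip_width: 0.0438
```

```bash
python3 - <<'E'
from h import *
plan((.4652,-.0670,.094),-1.338)
s=eyes.camera("scene")
crop("scene",s,180,140,125,100,6,"s9")
E
```

```text
t 10.6667 pos [ 0.4656 -0.0671  0.0943] jaw -1.339 xdir [-0.973 -0.23  -0.   ] ydir [ 0. -0. -1.] q [-0.38  0.59  1.94  0.    0.6   0.96] F [ 0.4  0.1 -0.3] w 0.0438
shift units (in current tool axes) [ 0.004  0.003 -0.002] yaw change 0.001 turn ay units -0.0002
level fix a units [-0.0001  0.     -0.0001]
```

View pics/s9.png

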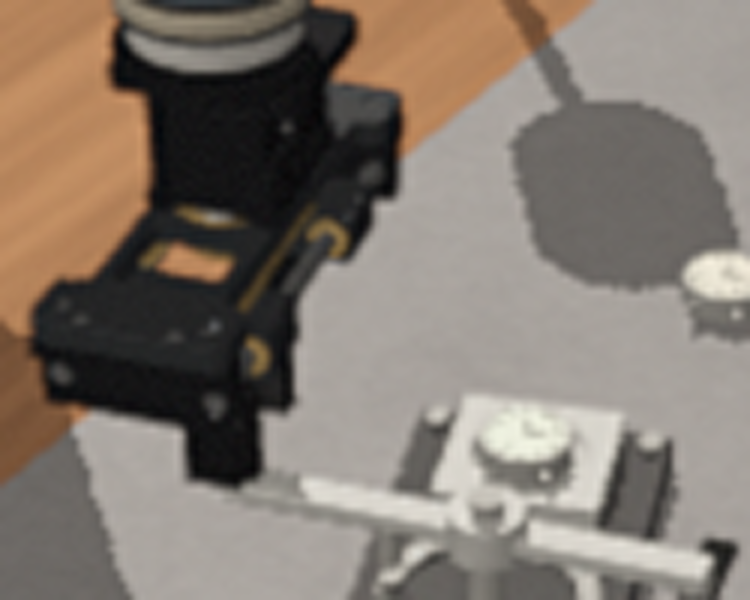

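Emit:
{"name": "play_rows", "arguments": {"series": [[0.27, 0, 0, 0, 0, 0, 0], [0.27, 0, 0, 0, 0, 0, 0], [0.27, 0, 0, 0, 0, 0, 0], [0.27, 0, 0, 0, 0, 0, 0], [0.27, 0, 0, 0, 0, 0, 0], [0.27, 0, 0, 0, 0, 0, 0]], "grip_force": 10}}

```text
time: 11.22
position: [0.4652, -0.0676, 0.0943]
tool_rot: [0.081, -0.702, 0.702, -0.082]
ft_force: [-0.4, 0.1, -0.8]
grip_width: 0.0244
```

```bash
cat >> h.py <<'E'
PIV=np.array([.562,-.0445]); YAW=.334
def arc():
    o=robot.get_obs(); v=o["position"][:2]-PIV; th=np.arctan2(v[1],v[0]); Rm=R.from_quat(o["tool_rot"]).as_matrix()
    z=np.arctan2(Rm[1,2],Rm[0,2]); F=o["ft_force"]; tz=Rm[:,2]@F
    w=lambda a:(a+np.pi)%(2*np.pi)-np.pi
    print("t %.2f tcp turn %.3f R %.4f z %.4f jaw-tangent err %.3f | F along push %.1f radial %.1f vert %.1f w %.4f q6 %.2f"%(o["time"],w(th-YAW-np.pi),np.hypot(*v),o["position"][2],w(z-th-np.pi/2),tz,Rm[:,0]@F,F[2],o["grip_width"],o["q"][5]))
E
python3 -c "
from h import *
arc()"
```

```text
t 11.22 tcp turn -0.100 R 0.0995 z 0.0943 jaw-tangent err -0.003 | F along push -0.2 radial 0.4 vert -0.8 w 0.0244 q6 0.96
```

Emit:
{"name": "play_rows", "arguments": {"series": [[0.27, -0.0005, 0, 0.03, 0, -0.0095, 0], [0.27, -0.0005, 0, 0.03, 0, -0.0095, 0], [0.27, -0.0005, 0, 0.03, 0, -0.0095, 0], [0.27, -0.0005, 0, 0.03, 0, -0.0095, 0], [0.27, -0.0005, 0, 0.03, 0, -0.0095, 0], [0.27, -0.0005, 0, 0.03, 0, -0.0095, 0]]}}

```text
time: 11.72
position: [0.4705, -0.0845, 0.0941]
tool_rot: [-0.145, 0.692, -0.692, 0.144]
ft_force: [-0.9, 0.4, 0.8]
grip_width: 0.0239
```

```bash
python3 -c "
from h import *
arc()"
```

```text
t 11.72 tcp turn 0.078 R 0.0999 z 0.0941 jaw-tangent err -0.001 | F along push -0.8 radial 0.6 vert 0.8 w 0.0239 q6 0.75
```

Emit:
{"name": "play_rows", "arguments": {"series": [[0.27, -0.0005, 0, 0.03, 0, -0.0095, 0], [0.27, -0.0005, 0, 0.03, 0, -0.0095, 0], [0.27, -0.0005, 0, 0.03, 0, -0.0095, 0], [0.27, -0.0005, 0, 0.03, 0, -0.0095, 0], [0.27, -0.0005, 0, 0.03, 0, -0.0095, 0], [0.27, -0.0005, 0, 0.03, 0, -0.0095, 0], [0.27, -0.0005, 0, 0.03, 0, -0.0095, 0], [0.27, -0.0005, 0, 0.03, 0, -0.0095, 0]]}}

```text
time: 12.38
position: [0.4812, -0.1036, 0.094]
tool_rot: [-0.227, 0.672, -0.669, 0.225]
ft_force: [-1.3, 6.0, 3.1]
grip_width: 0.0233
```

```bash
python3 -c "
from h import *
arc()
s=eyes.camera('scene');crop('scene',s,180,150,125,100,6,'s10')
arc()"
```

```text
t 12.38 tcp turn 0.298 R 0.1002 z 0.0940 jaw-tangent err 0.017 | F along push -5.6 radial -2.6 vert 3.1 w 0.0233 q6 0.48
t 12.43 tcp turn 0.306 R 0.1002 z 0.0940 jaw-tangent err 0.011 | F along push -1.9 radial 0.6 vert 0.4 w 0.0233 q6 0.48
```

View pics/s10.png

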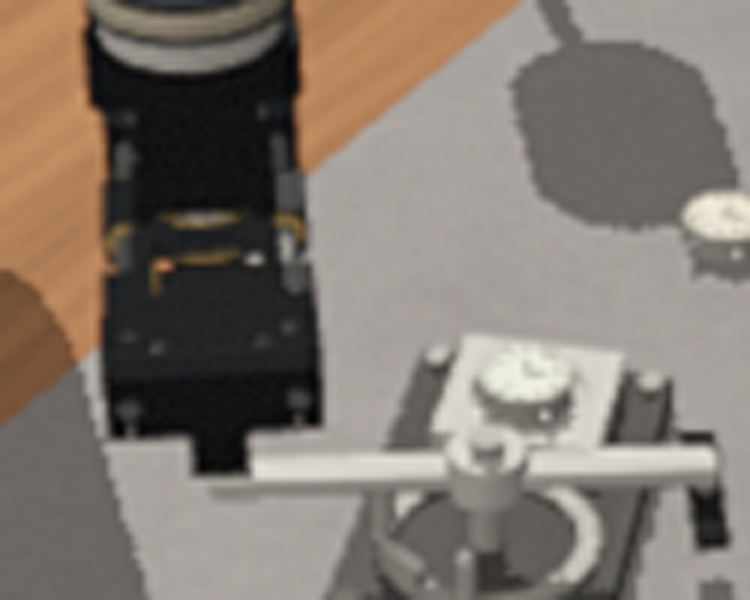

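Emit:
{"name": "play_rows", "arguments": {"series": [[0.27, -0.0003, 0, 0.025, 0, -0.008, 0], [0.27, -0.0003, 0, 0.025, 0, -0.008, 0], [0.27, -0.0003, 0, 0.025, 0, -0.008, 0], [0.27, -0.0003, 0, 0.025, 0, -0.008, 0], [0.27, -0.0003, 0, 0.025, 0, -0.008, 0], [0.27, -0.0003, 0, 0.025, 0, -0.008, 0], [0.27, -0.0003, 0, 0.025, 0, -0.008, 0], [0.27, -0.0003, 0, 0.025, 0, -0.008, 0]]}}

```text
time: 13.1
position: [0.4924, -0.1173, 0.0936]
tool_rot: [-0.294, 0.647, -0.641, 0.29]
ft_force: [-5.3, 4.5, 5.9]
grip_width: 0.0236
```

```bash
python3 -c "
from h import *
arc()"
```

```text
t 13.10 tcp turn 0.474 R 0.1007 z 0.0936 jaw-tangent err 0.043 | F along push -7.0 radial 0.2 vert 5.9 w 0.0236 q6 0.26
```

Emit:
{"name": "play_rows", "arguments": {"series": [[0.27, -0.0003, -0.005, 0.02, 0, -0.0064, 0], [0.27, -0.0003, -0.005, 0.02, 0, -0.0064, 0], [0.27, -0.0003, -0.005, 0.02, 0, -0.0064, 0], [0.27, -0.0003, -0.004, 0.02, 0, -0.0064, 0], [0.27, -0.0003, -0.004, 0.02, 0, -0.0064, 0], [0.27, -0.0003, -0.004, 0.02, 0, -0.0064, 0]]}}

```text
time: 13.6
position: [0.5019, -0.1254, 0.0959]
tool_rot: [-0.333, 0.628, -0.622, 0.328]
ft_force: [-6.4, 1.1, 0.3]
grip_width: 0.0235
```

```bash
python3 -c "
from h import *
arc()
s=eyes.camera('scene');crop('scene',s,180,150,125,100,6,'s11')
arc()"
```

```text
t 13.60 tcp turn 0.598 R 0.1008 z 0.0959 jaw-tangent err 0.040 | F along push -5.9 radial 2.7 vert 0.3 w 0.0235 q6 0.14
t 13.65 tcp turn 0.606 R 0.1008 z 0.0960 jaw-tangent err 0.032 | F along push -3.3 radial 1.6 vert 1.0 w 0.0232 q6 0.14
```

View pics/s11.png

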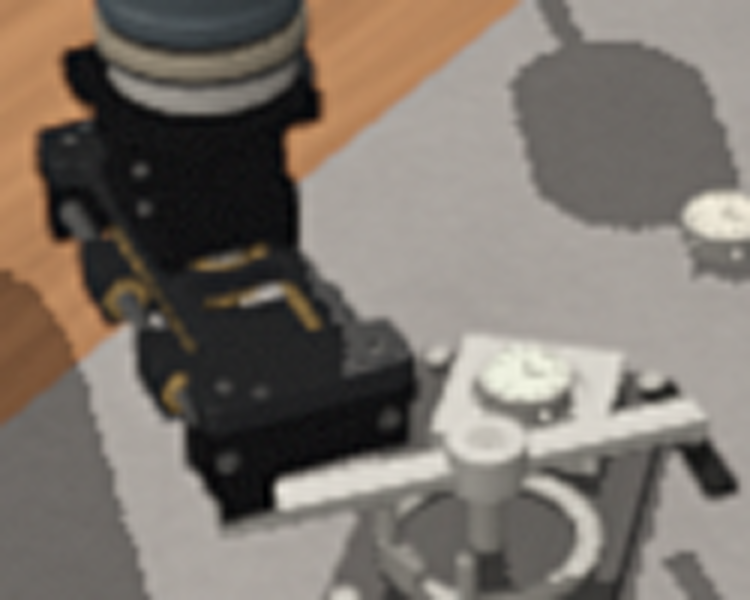

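Emit:
{"name": "play_rows", "arguments": {"series": [[0.27, -0.0005, -0.004, 0.022, 0, -0.007, 0], [0.27, -0.0005, -0.004, 0.022, 0, -0.007, 0], [0.27, -0.0005, -0.004, 0.022, 0, -0.007, 0], [0.27, -0.0005, -0.004, 0.022, 0, -0.007, 0], [0.27, -0.0005, -0.004, 0.022, 0, -0.007, 0], [0.27, -0.0005, -0.004, 0.022, 0, -0.007, 0], [0.27, -0.0005, -0.004, 0.022, 0, -0.007, 0], [0.27, -0.0005, -0.004, 0.022, 0, -0.007, 0], [0.27, -0.0005, -0.004, 0.022, 0, -0.007, 0], [0.27, -0.0005, -0.004, 0.022, 0, -0.007, 0]]}}

```text
time: 14.48
position: [0.5237, -0.1368, 0.1001]
tool_rot: [-0.398, 0.586, -0.584, 0.396]
ft_force: [-4.9, -0.7, -1.6]
grip_width: 0.0233
```

```bash
python3 -c "
from h import *
arc()
s=eyes.camera('scene');crop('scene',s,180,150,125,100,6,'s12')
arc()"
```

```text
t 14.48 tcp turn 0.844 R 0.1000 z 0.1001 jaw-tangent err 0.014 | F along push -4.2 radial 2.5 vert -1.6 w 0.0233 q6 -0.08
t 14.53 tcp turn 0.859 R 0.0999 z 0.1005 jaw-tangent err -0.001 | F along push -2.7 radial 1.0 vert -0.8 w 0.0236 q6 -0.08
```

View pics/s12.png

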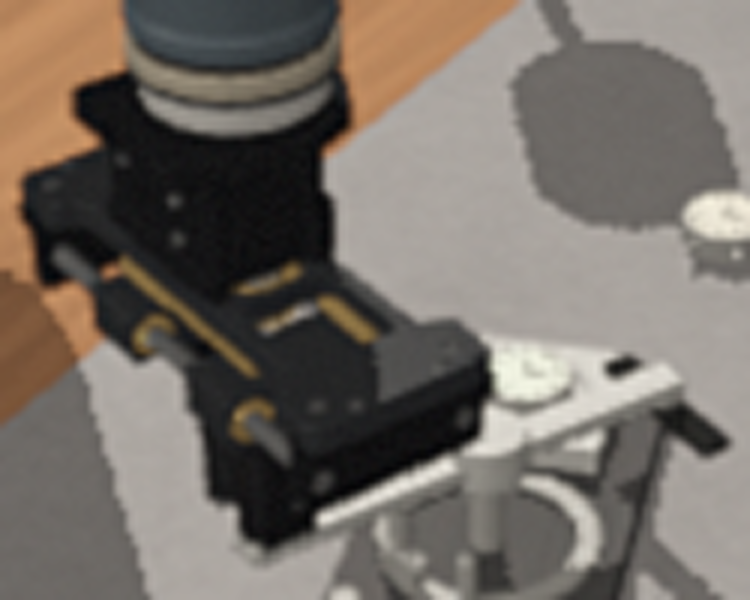

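Emit:
{"name": "play_rows", "arguments": {"series": [[0.27, -0.0004, -0.003, 0.022, 0, -0.007, 0], [0.27, -0.0004, -0.003, 0.022, 0, -0.007, 0], [0.27, -0.0004, -0.002, 0.022, 0, -0.007, 0], [0.27, -0.0004, -0.001, 0.022, 0, -0.007, 0], [0.27, -0.0004, 0, 0.022, 0, -0.007, 0], [0.27, -0.0004, 0, 0.022, 0, -0.007, 0], [0.27, -0.0004, 0, 0.022, 0, -0.007, 0], [0.27, -0.0004, 0, 0.022, 0, -0.007, 0], [0.27, -0.0004, 0, 0.022, 0, -0.007, 0]]}}

```text
time: 15.28
position: [0.5448, -0.1427, 0.1018]
tool_rot: [0.453, -0.543, 0.543, -0.453]
ft_force: [-2.8, 1.0, -1.9]
grip_width: 0.0237
```

```bash
python3 -c "
from h import *
arc()
s=eyes.camera('scene');crop('scene',s,180,150,125,100,6,'s13')
t=eyes.camera('top');crop('top',t,210,185,110,120,5,'t13')
arc()"
```

```text
t 15.28 tcp turn 1.064 R 0.0997 z 0.1018 jaw-tangent err -0.007 | F along push -2.9 radial -0.5 vert -1.9 w 0.0237 q6 -0.27
t 15.38 tcp turn 1.076 R 0.1000 z 0.1021 jaw-tangent err -0.021 | F along push -0.7 radial -0.9 vert 0.7 w 0.0234 q6 -0.27
```

View pics/s13.png

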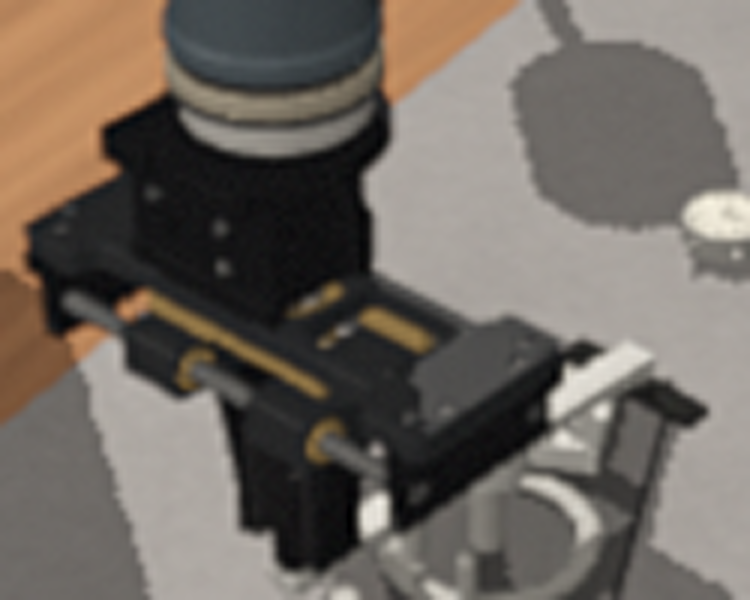

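View pics/t13.png

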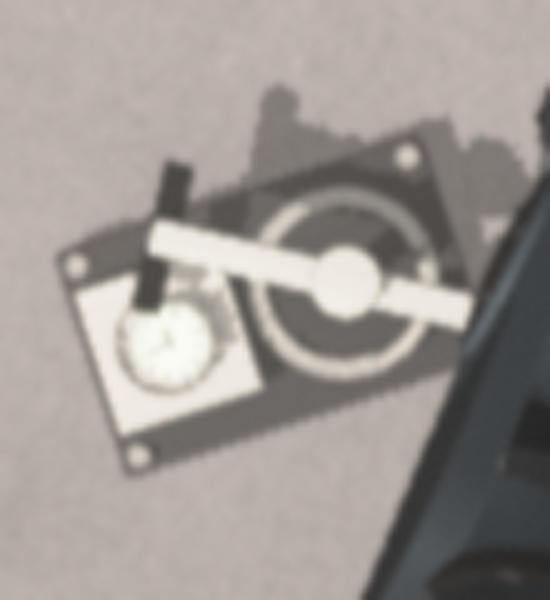

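Emit:
{"name": "play_rows", "arguments": {"series": [[0.27, -0.0002, 0, 0.015, 0, -0.0045, 0], [0.27, -0.0002, 0, 0.015, 0, -0.0045, 0], [0.27, -0.0002, 0, 0.015, 0, -0.0045, 0], [0.27, -0.0002, 0, 0.015, 0, -0.0045, 0], [0.27, -0.0002, 0, 0.015, 0, -0.0045, 0]]}}

```text
time: 15.8
position: [0.5521, -0.1439, 0.1019]
tool_rot: [0.472, -0.527, 0.527, -0.472]
ft_force: [-2.8, 0.2, 0.8]
grip_width: 0.0237
```

```bash
python3 -c "
from h import *
arc()"
```

```text
t 15.80 tcp turn 1.137 R 0.0999 z 0.1019 jaw-tangent err -0.011 | F along push -2.9 radial 0.1 vert 0.8 w 0.0237 q6 -0.34
```

Emit:
{"name": "play_rows", "arguments": {"series": [[0.27, -0.0002, 0, 0.013, 0, -0.0045, 0], [0.27, -0.0002, 0, 0.013, 0, -0.0045, 0], [0.27, -0.0002, 0, 0.013, 0, -0.0045, 0], [0.27, -0.0002, 0, 0.013, 0, -0.0045, 0], [0.27, -0.0002, 0, 0.013, 0, -0.0045, 0]]}}

```text
time: 16.22
position: [0.559, -0.1442, 0.1017]
tool_rot: [0.49, -0.51, 0.51, -0.49]
ft_force: [0.5, 0.1, 0.0]
grip_width: 0.0235
```

```bash
python3 -c "
from h import *
arc()
s=eyes.camera('scene');crop('scene',s,180,150,125,100,6,'s14')
arc()"
```

```text
t 16.22 tcp turn 1.207 R 0.0997 z 0.1017 jaw-tangent err -0.010 | F along push 0.5 radial -0.1 vert 0.0 w 0.0235 q6 -0.41
t 16.27 tcp turn 1.212 R 0.0998 z 0.1018 jaw-tangent err -0.014 | F along push 0.3 radial 0.0 vert 0.0 w 0.0237 q6 -0.41
```

View pics/s14.png

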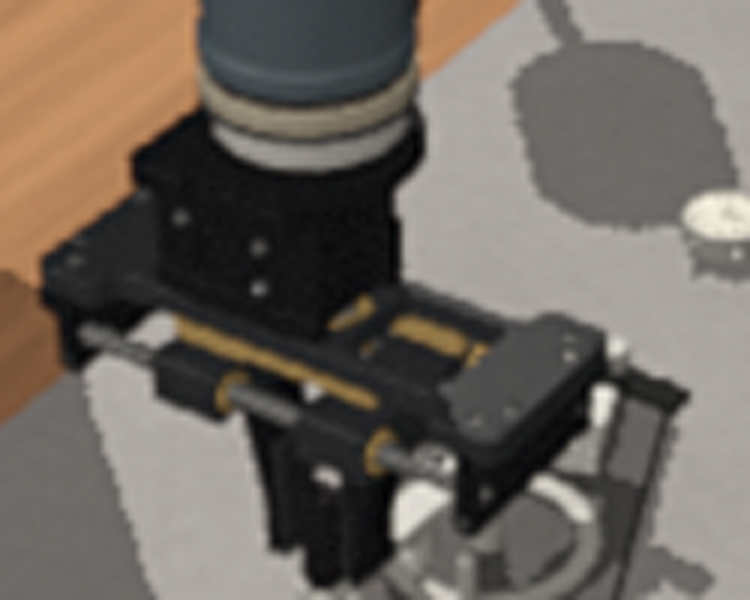

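```bash
python3 -c "
from h import *
t=eyes.camera('top');crop('top',t,210,185,110,120,5,'t14')
arc()"
```

```text
t 16.32 tcp turn 1.212 R 0.0998 z 0.1019 jaw-tangent err -0.016 | F along push -0.4 radial 0.2 vert 0.9 w 0.0236 q6 -0.41
```

View pics/t14.png

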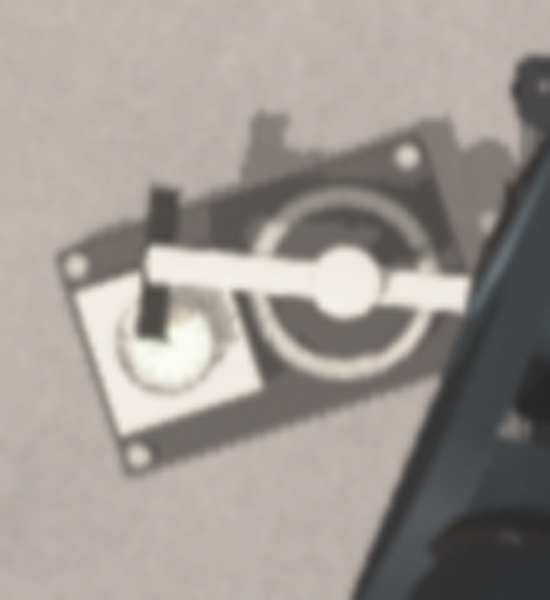

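Emit:
{"name": "play_rows", "arguments": {"series": [[0.27, -0.0002, 0, 0.013, 0, -0.004, 0], [0.27, -0.0002, 0, 0.013, 0, -0.004, 0], [0.27, -0.0002, 0, 0.013, 0, -0.004, 0]]}}

```text
time: 16.57
position: [0.5627, -0.1442, 0.1018]
tool_rot: [0.499, -0.5, 0.501, -0.5]
ft_force: [-1.0, -0.6, -0.2]
grip_width: 0.0236
```

```bash
python3 -c "
from h import *
arc()"
```

```text
t 16.57 tcp turn 1.244 R 0.0997 z 0.1018 jaw-tangent err -0.009 | F along push -1.0 radial 0.6 vert -0.2 w 0.0236 q6 -0.44
```

Emit:
{"name": "play_rows", "arguments": {"series": [[0.27, -0.0002, 0, 0.013, 0, -0.004, 0], [0.27, -0.0002, 0, 0.013, 0, -0.004, 0], [0.27, -0.0002, 0, 0.013, 0, -0.004, 0], [0.27, -0.0002, 0, 0.013, 0, -0.004, 0]]}}

```text
time: 16.9
position: [0.5678, -0.1441, 0.1018]
tool_rot: [-0.512, 0.488, -0.488, 0.512]
ft_force: [0.1, -0.4, -0.0]
grip_width: 0.0235
```

```bash
python3 -c "
from h import *
arc()"
```

```text
t 16.90 tcp turn 1.295 R 0.0997 z 0.1018 jaw-tangent err -0.011 | F along push 0.1 radial 0.4 vert -0.0 w 0.0235 q6 -0.49
```

Emit:
{"name": "play_rows", "arguments": {"series": [[0.27, -0.0002, 0, 0.013, 0, -0.004, 0], [0.27, -0.0002, 0, 0.013, 0, -0.004, 0], [0.27, -0.0002, 0, 0.013, 0, -0.004, 0], [0.27, -0.0002, 0, 0.013, 0, -0.004, 0]]}}

```text
time: 17.23
position: [0.5723, -0.1436, 0.1017]
tool_rot: [0.524, -0.475, 0.474, -0.524]
ft_force: [-3.5, -1.3, 1.5]
grip_width: 0.0236
```

```bash
python3 -c "
from h import *
arc()
t=eyes.camera('top');crop('top',t,210,185,110,120,5,'t15')
s=eyes.camera('scene');crop('scene',s,180,150,125,100,6,'s15')
arc()"
```

```text
t 17.23 tcp turn 1.341 R 0.0996 z 0.1017 jaw-tangent err -0.005 | F along push -3.6 radial 0.9 vert 1.5 w 0.0236 q6 -0.53
t 17.33 tcp turn 1.340 R 0.0996 z 0.1017 jaw-tangent err -0.005 | F along push -2.6 radial -0.2 vert 0.8 w 0.0234 q6 -0.53
```

View pics/t15.png

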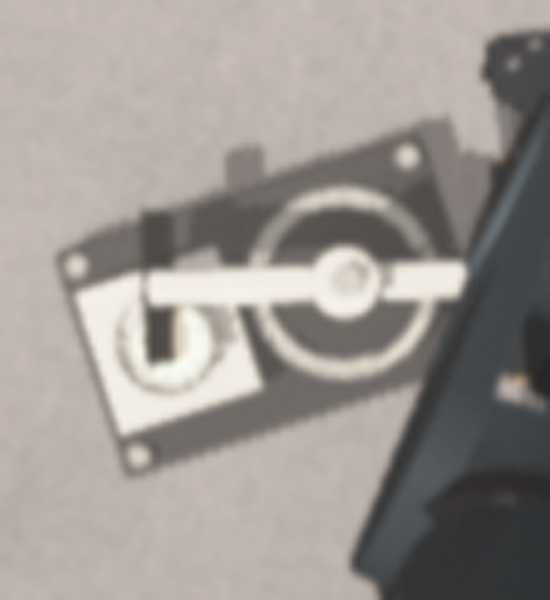

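View pics/s15.png

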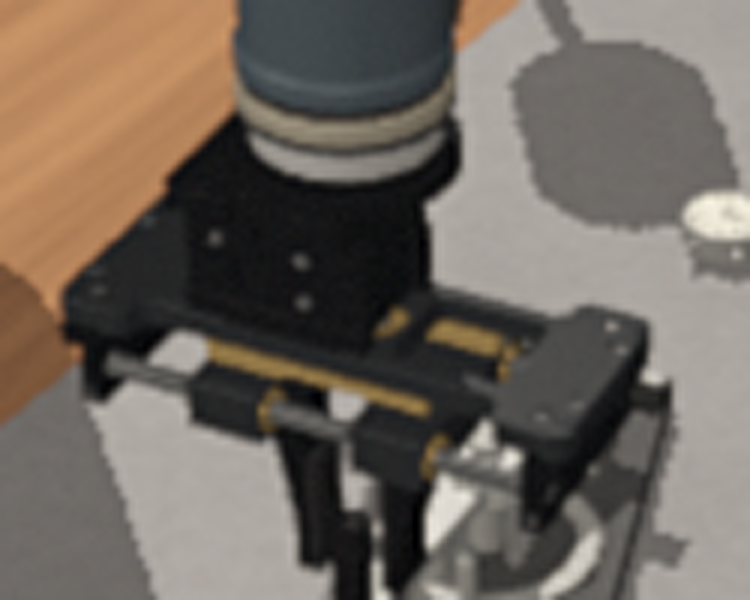

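The post is visible inside the hub again, the force holds at about 3 N and the knob top sits lower, so the handle appears to have dropped in against the stop. I'll back off 4 mm, open and raise the tool straight up.

Emit:
{"name": "play_rows", "arguments": {"series": [[0.27, 0, 0, -0.02, 0, 0, 0], [0.27, 0, 0, -0.02, 0, 0, 0], [0.5, 0, 0, 0, 0, 0, 0], [0.5, 0, 0, 0, 0, 0, 0], [0.5, 0, 0, 0, 0, 0, 0], [0.5, 0, 0, 0, 0, 0, 0]]}}

```text
time: 17.83
position: [0.5689, -0.144, 0.1018]
tool_rot: [-0.524, 0.475, -0.475, 0.524]
ft_force: [-0.0, -0.7, -0.5]
grip_width: 0.0405
```

```bash
python3 -c "
from h import *
arc()"
```

```text
t 17.83 tcp turn 1.306 R 0.0998 z 0.1018 jaw-tangent err 0.027 | F along push -0.1 radial 0.7 vert -0.5 w 0.0405 q6 -0.54
```

Emit:
{"name": "play_rows", "arguments": {"series": [[0.5, 0, -0.1, 0, 0, 0, 0], [0.5, 0, -0.2, 0, 0, 0, 0], [0.5, 0, -0.3, 0, 0, 0, 0], [0.5, 0, -0.3, 0, 0, 0, 0], [0.5, 0, -0.3, 0, 0, 0, 0], [0.5, 0.3, -0.1, 0, 0, 0, 0], [0.5, 0.3, 0, 0, 0, 0, 0], [0.5, 0.3, 0, 0, 0, 0, 0], [0.5, 0.2, 0, 0, 0, 0, 0], [0.5, 0, 0, 0, 0, 0, 0], [0.5, 0, 0, 0, 0, 0, 0]]}}

```text
time: 18.75
position: [0.5793, -0.2544, 0.2322]
tool_rot: [-0.523, 0.476, -0.476, 0.523]
ft_force: [-0.1, 1.1, 0.7]
grip_width: 0.0433
```

```bash
python3 -c "
from h import *
arc()
t=eyes.camera('top');s=eyes.camera('scene')
cv2.imwrite('pics/full.png',t[:,:,::-1])
overlay('top',t,.562,-.0445,.334,1.30,.0015,(.5335,.0358,.0235),5,215,180,110,120,'t16')
overlay('scene',s,.562,-.0445,.334,1.30,.0015,(.5335,.0358,.0235),6,205,180,125,100,'s16')
"
```

```text
t 18.75 tcp turn 1.319 R 0.2106 z 0.2322 jaw-tangent err 0.013 | F along push -0.0 radial -1.1 vert 0.7 w 0.0433 q6 -0.69
```

View pics/t16.png

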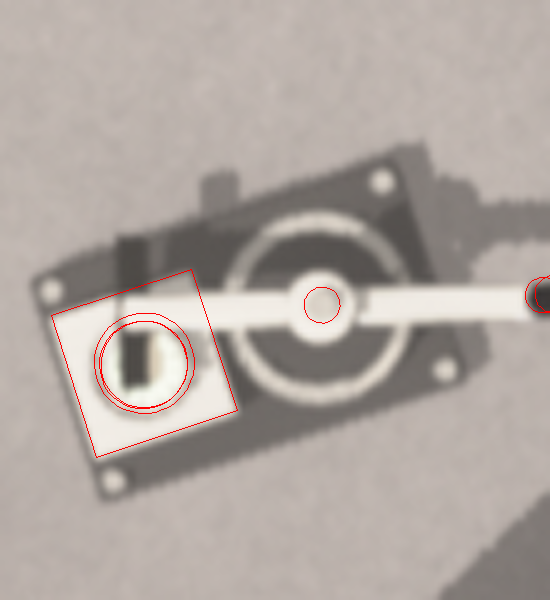

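View pics/s16.png

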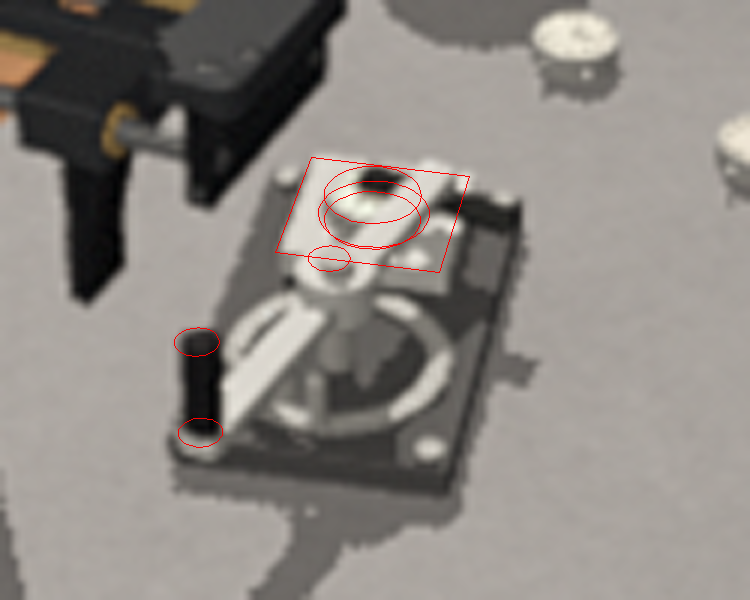

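View pics/full.png

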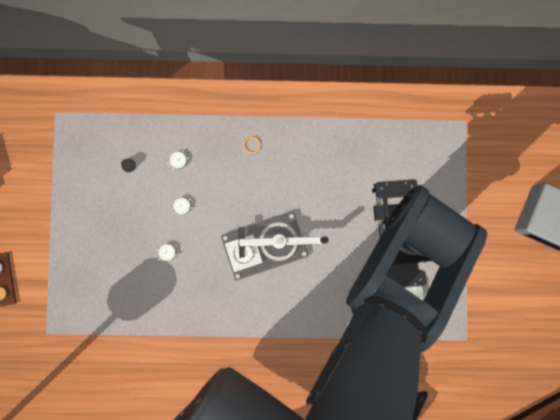

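The observed grip top at (202,338) matches a down handle at turn 1.30 and lift about 1.5 mm: I predict (202,339) after the camera bias. A raised handle would show it about 20 px higher. The bar lies over the case, the bystanders I can see have not moved, and the arm is clear.

```bash
python3 -c "
from h import *
print(ticket.hand_in())"
```

```text
the job is handed in; nothing more can be done
None
```

I seated the leftmost watch case in the nest, swung the handle anticlockwise over its cam into the notch, let go and handed the job in. The clock stood at about 18.9 s.

**Case:** It lies flat, dial up, within about 1–2 mm of the nest centre in the camera views.

**Handle:** I read its turn as about 1.30 rad and its lift as about 1.5 mm in the last pictures. The post showed inside the hub again, and the clamp bar lay across the case. I did not measure the bar's force on the case; I inferred it from that resting height.

**Forces:** The grip push read up to 7.0 N partway up the ramp, where finger friction was holding the grip down. I then raised the tool along with the handle, and the push eased. Against the stop it was about 3–4 N. I only read forces at the end of each move, so brief peaks between readings are not excluded.

**Surroundings:** The loupe and bezel ring had not moved. In the last top picture the arm covered the screwdriver and the parts dish; the arm only passed well above that area. The gripper was clear of everything, at 0.23 m height.

**Disagreement:** The two cameras differed by about 2–4 mm before I corrected for it using the gripper's known position.

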